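Refit a washed running wheel on its quick-release axle

ROBOT

A 7-joint arm with a two-finger parallel gripper is mounted at the origin on a cart in front of the work surface, level with it; the furniture and walls round the work are solid. World frame = base frame: x ahead of the robot, y to its left, z up, the work surface at z = 0. Lengths are in m, angles in rad, forces in N, time in s.
With the tool pointing down it reaches from about 0.4 to 0.875 m from the base axis. Payload 4.4 kg.
Tool frame: the origin (TCP) lies on the centre line of the jaws, within the pads' length; the fingertips stand ahead of it and the grasp point (between the pads) lies 11 mm behind it (manip.finger_overhang is the z of the fingertips in the tool frame, in m); z points along the fingers, x is the direction in which the jaws open and shut, and the axes are right-handed (so a half turn about z gives the same grasp; the last joint's range is limited). The gripper opens to 85 mm and grips with 20 to 120 N. Pads are 22 mm wide; open, the fingers measure 114 mm over their backs; the gripper's body (76 mm by 85 mm) begins 54 mm behind the grasp point. The pads swing forward as they close: fully open they stand 13 mm farther back than shut.
Start: joints at [1.099, 0.628, 0.038, 1.517, -0.027, 0.996, -0.02], TCP at [0.257, -0.597, 0.239] pointing down, gripper open.
Joint ranges: [-3.06, 3.06], [-0.37, 2.12], [-1.25, 1.32], [0.18, 2.47], [-1.1, 4.24], [0.23, 1.98], [-2.94, 2.94]. Speed limits (rad/s): [2.57, 2.57, 3.14, 3.14, 3.14, 3.14, 3.14].

INTERFACE

Orientations are given as a rotation vector (axis times angle).
In Python, from rig import manip, viewer, recognise gives the robot as it stands. The module is installed in compiled form; this text tells all that it offers.
- The arm moves only by the shell command python3 -m handwheel 'ROWS' [FORCE]. ROWS is JSON, one flat list of numbers, 7 for each row, row after row: the finger opening in cm, from 0 to 8.54, then the shift along the tool's x, y, z in cm, then the turn, a rotation vector about the tool's x, y, z in degrees. A call has 1 to 12 rows; each row shifts and turns the commanded pose from where the row before left it, along the tool's axes as they then stand; what a row does not reach is not made up. A row lasts 1/8 s, in which the tool goes at most 62.5 mm and 10.7 degrees, less where a joint would pass 70% of its speed; a pose out of reach is approached as far as the arm can. A call with a gripper value outside its range is refused whole. The fingers move at their own pace and stop on an object; FORCE is the grip in N (left out, the last holds). Time passes only in rows, so rows that do not move let the fingers close. It gives the time, the measured TCP pose, the force and the opening at its end, in the units of the state.
- manip.sense(): the state, without advancing time (a new reading comes with each control period).
- viewer.snapshot(name): name is "side" or "top"; returns the picture (420x560x3 uint8, blue, green, red); there is no depth.
- viewer.camera_model(name): a dict with "mtx" (3x3 intrinsics, pixels), "origin" and "rotation" of the camera in the world. Camera axes: x right, y down, z forward; pixel columns grow to the right and rows downward; lengths in m; the calibration is good to about 2 mm. A picture is of the moment at which its call begins. camera_model takes no time and is no camera call.
- manip.job_done(): hands the job in, once; it reports no verdict.
Trained networks look in the newest picture that a camera, given by its name, has taken for a name from the list of things; names that differ only in an ending like _2 or _b are one class to them, and where a whole thing is asked for, a point or a joint stands for the part that bears it (a point fixed in the world has none). Each returns a list of dicts, best first, with "score" (0 to 1); they miss things now and then, are a little off and sometimes report something else, mostly with a low value. They report only what shows in the picture. A call takes as long as a camera call.
- recognise(camera, label): "location" ([x, y, z] in m, in the coordinates of the camera as it stood for that picture, good to about 4 mm: the middle of the surface that is visible of it).
The state is a dict: "t": time; "joint_positions": joint angles; "joint_vel": joint speeds; "tau": joint torques, N m; "position": TCP position; "tcp_rot": TCP orientation; "wrist_force": force on the tool from outside, world axes, zero at the start; "ft_torque": the same for the moment, N m; "finger_gap": finger opening in m.
Only numpy, scipy, OpenCV 4.12 (cv2) and the standard library are available. Lean on these libraries where they do the work, as an engineer would, in place of code of your own. Each camera call takes 0.05 s, during which the arm holds its last target.

TASK

The washed running wheel lies in its drying rest. Lift the axle out of the wheel stand by its black handle and push it through the wheel's bore against the flange's sprung washer, always under 20 N, until the keeper snaps out behind the hub and holds it. Then lift the wheel out on the axle, lay the axle back in both slots of the stand and let go; the gripper must not touch the clean wheel, nor knock the vials, tube and dish about.

Things in the scene. Friction and masses are not known exactly. Their poses are not given: they have to be found in the camera images.
- axle_grip (a point): Centre of the axle's black ribbed handle, where to grip it (round, 16 mm diameter, 48 mm long). The axle is one loose rod of 0.17 kg. x runs along it from handle to tip; z is up while it lies in the stand. Along x from here: handle to +24 mm, neck of 10 mm diameter to +36, flange of 30 mm diameter to +40, shaft of 14 mm diameter to +93, taper to 10 mm diameter at +101, journal to +123.
- axle_home (a point): Point in the axle's axis 65 mm from axle_grip (same axes): the wheel's centre lies here, or up to 0.5 mm on, once the keeper holds the hub. The brass keeper stands 5 mm proud of the shaft on its z side, 21 to 36 mm past here; the bore presses it in (2 to 6 N of push, then 1 to 5 N of drag) and it springs out once the hub's far end has passed it.
- axle_washer (a point): Centre of the front face of the sprung washer (27 mm diameter) on the axle's flange, 18.5 mm behind axle_home when free (same axes). The hub presses it back: 2 N at first, 6 N after 2.5 mm, where the keeper snaps out (with the drag 7 to 11 N of push), solid after 3.5 mm: then the push rises steeply. If the keeper has not snapped, the washer pushes the hub forward again by over 1.5 mm.
- axle_tip (a point): Centre of the axle's free end, 123 mm from axle_grip (same axes); the last 4 mm taper to 6 mm diameter.
- wheel_center (a point): Centre of the loose running wheel: teal rim of 84 mm diameter, 40 mm wide, five spokes, off-white hub of 40 mm diameter, 42 mm long, straight through bore of 16 mm diameter; 0.11 to 0.21 kg. It lies on its rim on the rest's bars, bore level, 51 mm above the table, and slides along the bars when pushed. x lies along the bore and points to the rest's back stop.
- wheel_mouth (a point): Centre of the near mouth of the wheel's bore, 21 mm from wheel_center (same axes), where the axle's tip enters, the axle's x the same way as the wheel's.
- stand_seat (a point): On the fixed wheel stand: the place of axle_home when the axle lies in both slots, 62 mm above the table; x is the axle's direction from handle to tip. The slots open upwards, 11.6 mm wide, floors 5 mm below this height, flared above to about 28 mm. The axle can float about 3 mm either way along x.
- stand: The fixed wheel stand; origin on the table under stand_seat, same axes. Base 114 x 74 mm, 10 mm thick. Two upright aluminium cheeks, 6 mm thick, 40 mm wide, tops at 82 mm, hold the slots: at x = -35 mm for the neck (handle outside) and at x = +46 mm for the journal.
- rest: Fixed drying rest: two steel bars along x, 48 mm apart. Origin on the table; x points to the back stop, a fork with an upright on either side of the bore (gap 28 mm, open above, top at 65 mm) that catches the hub's far end. The stop is clamped anywhere from x = +6 to +46 mm (not reported; it holds over 60 N): the wheel slides 3 to 48 mm until it is backed.
- vial_red: Small vial with a red cap, 22 mm diameter, 51 mm high, standing; origin at the centre of its foot. Bystander.
- vial_grey: Small vial with a grey cap, 22 mm diameter, 51 mm high, standing; origin at the centre of its foot. Bystander.
- tube_50: Large tube with a blue cap, 34 mm diameter, 110 mm high, standing; origin at the centre of its foot. Bystander.
- dish: Clear plastic dish, 89 mm diameter, 14 mm high; origin at the centre of its underside. Bystander.

How it is judged:
By the outcome, as a careful person would: the job done as asked, in the order asked, and still so for the second after the job is handed in, with the robot touching nothing.
It also fails if it takes over 72 s, if anything falls off the work surface, if the arm or the gripper's body presses on something with over 40 N, if the wrist force passes 120 N, or if a joint passes its speed limit or range.

## Working session

There is one attempt and no reset: what is moved stays moved. The work goes in short steps, Python scripts to look and compute and a shell command to move; the robot and the scene stay as the last step left them, time stands still between calls to the robot, and variables do not carry over. Pictures are saved under pics/ and viewed, and the job is handed in when it is done.

```bash
mkdir -p pics; ls; cat > h.py <<'E'
import numpy as np, cv2
from scipy.spatial.transform import Rotation as R
from rig import manip, viewer, recognise
def snap(cam,name):
    im=viewer.snapshot(cam); cv2.imwrite(f'pics/{name}.png',im); return im
def cm(cam):
    c=viewer.camera_model(cam); M=np.array(c['mtx']);o=np.array(c['origin']);Q=np.array(c['rotation'])
    if Q.shape!=(3,3): Q=R.from_rotvec(Q).as_matrix()
    return M,o,Q
def proj(cam,p):
    M,o,Q=cm(cam); v=M@(Q.T@(np.array(p)-o)); return v[:2]/v[2]
def ray(cam,px,z):
    M,o,Q=cm(cam); d=Q@np.linalg.solve(M,[px[0],px[1],1.]); return o+d*(z-o[2])/d[2]
def find(cam,l):
    M,o,Q=cm(cam); return [(round(d['score'],2),np.round(o+Q@np.array(d['location']),4)) for d in recognise(cam,l)][:3]
def st():
    s=manip.sense(); print('t',s['t'],'p',np.round(s['position'],4),'rv',np.round(s['tcp_rot'],4),'f',np.round(s['wrist_force'],2),'m',np.round(s['ft_torque'],2),'gap',round(s['finger_gap'],4)); return s
E
python3 - <<'E'
from h import *
s=st(); print(manip.finger_overhang)
print(R.from_rotvec(s['tcp_rot']).as_matrix().round(3))
for c in('side','top'):
    snap(c,c+'0'); print(c,[np.round(x,3) for x in cm(c)])
for l in ['axle_grip','wheel_center','stand','rest','vial_red','vial_grey','tube_50','dish']:
    print(l,[find(c,l) for c in ('top',)])
E
```

```text
pics
t 0.0 p [ 0.2564 -0.5966  0.2384] rv [-2.6226e+00  1.7276e+00  2.5000e-03] f [0.37 0.03 0.51] m [ 0.05 -0.03 -0.03] gap 0.0855
0.008
[[ 0.395 -0.919 -0.001]
 [-0.919 -0.395  0.002]
 [-0.002  0.    -1.   ]]
side [array([[451.288,   0.   , 280.979],
       [  0.   , 451.288, 209.846],
       [  0.   ,   0.   ,   1.   ]]), array([ 0.325, -0.574,  0.784]), array([[ 0.792, -0.516,  0.326],
       [-0.61 , -0.681,  0.405],
       [ 0.013, -0.52 , -0.854]])]
top [array([[463.486,   0.   , 275.72 ],
       [  0.   , 463.486, 211.044],
       [  0.   ,   0.   ,   1.   ]]), array([ 0.477, -0.191,  1.085]), array([[-0.018, -0.994,  0.105],
       [-1.   ,  0.016, -0.026],
       [ 0.024, -0.106, -0.994]])]
axle_grip [[(0.64, array([ 0.6263, -0.2681,  0.0699]))]]
wheel_center [[(0.57, array([ 0.6434, -0.0512,  0.086 ]))]]
stand [[(0.57, array([ 0.6607, -0.2664,  0.0127]))]]
rest [[(0.79, array([ 0.716 , -0.0557,  0.0182]))]]
vial_red [[(0.7, array([ 0.7542, -0.1578,  0.0503]))]]
vial_grey [[(0.48, array([ 0.7001, -0.1498,  0.0489]))]]
tube_50 [[(0.88, array([ 0.6486, -0.4226,  0.1093])), (0.75, array([ 0.6287, -0.2648,  0.0687]))]]
dish [[]]
```

View pics/top0.png

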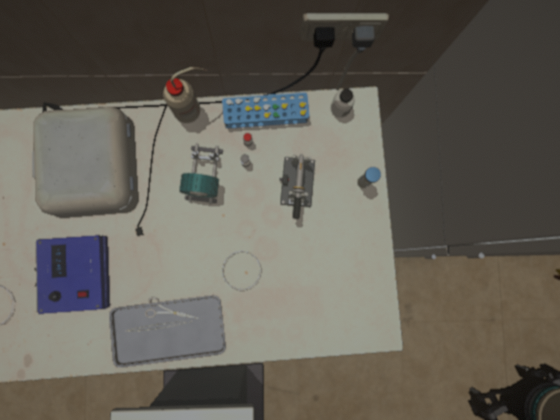

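View pics/side0.png

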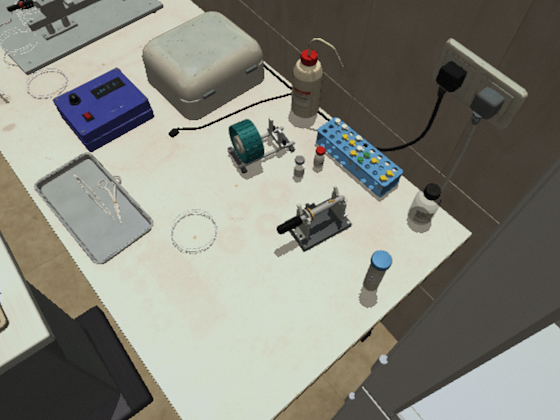

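```bash
python3 - <<'E'
import cv2
t=cv2.imread('pics/top0.png'); s=cv2.imread('pics/side0.png')
def z(im,x0,y0,w,h,k,n): cv2.imwrite(f'pics/{n}.png',cv2.resize(im[y0:y0+h,x0:x0+w],None,fx=k,fy=k,interpolation=cv2.INTER_CUBIC))
z(t,170,130,160,100,5,'tz'); z(s,220,100,155,150,4,'sz')
E
```

```text
(no output)
```

View pics/tz.png

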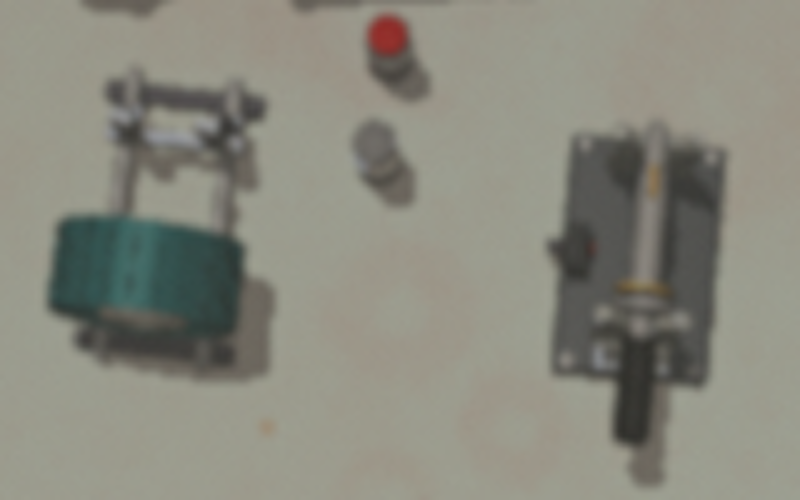

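View pics/sz.png

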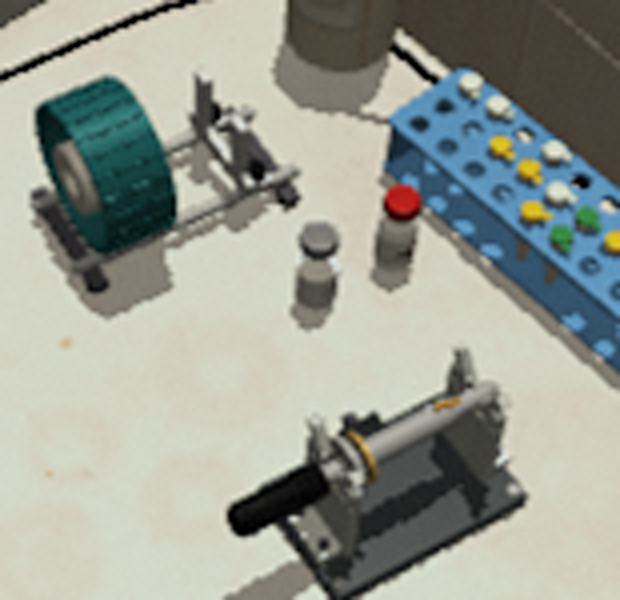

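```bash
cat > fitw.py <<'E'
from h import *
from scipy.optimize import minimize
def tealmask(im):
    b,g,r=[im[...,i].astype(float) for i in range(3)]
    return ((g>1.5*r)&(g>35)&(abs(b-g)<0.35*g)).astype(np.uint8)
def hull(cam,c,yaw,rad=.042,half=.02,pitch=0,K=8):
    a=np.linspace(0,2*np.pi,60)
    ax=np.array([np.cos(yaw)*np.cos(pitch),np.sin(yaw)*np.cos(pitch),-np.sin(pitch)]);s=np.array([-np.sin(yaw),np.cos(yaw),0]);u=np.cross(ax,s)
    P=np.array([c+ax*h+rad*(np.cos(t)*s+np.sin(t)*u) for h in(-half,half) for t in a])
    M,o,Q=cm(cam); v=(P-o)@Q@M.T; v=v[:,:2]/v[:,2:]
    return v
def cost_mask(cam,mask,v,K=6):
    x,y,w,h=mask[1]
    pts=((v-[x-.5,y-.5])*K-.5)
    m=np.zeros((h*K,w*K),np.uint8)
    cv2.fillConvexPoly(m,cv2.convexHull(np.round(pts*16).astype(np.int32)),255,shift=4)
    m=cv2.resize(m,(w,h),interpolation=cv2.INTER_AREA)/255.
    return np.abs(m-mask[0]).sum()
E
python3 - <<'E'
from fitw import *
ims={c:cv2.imread(f'pics/{c}0.png') for c in('top','side')}
roi={'top':(170,160,60,50),'side':(215,105,60,70)}
ms={}
for c,(x,y,w,h) in roi.items():
    m=tealmask(ims[c][y:y+h,x:x+w]); n,l,s,_=cv2.connectedComponentsWithStats(m); k=1+np.argmax(s[1:,4]); m=(l==k)
    print(c,s[k]); 
    # fill holes by convex hull (face open)
    mm=m.astype(np.uint8); cs,_=cv2.findContours(mm,0,2); f=np.zeros_like(mm); cv2.fillConvexPoly(f,cv2.convexHull(np.vstack(cs)),1)
    ms[c]=(f.astype(float),(x,y,w,h))
for cams in(('top','side'),('top',),('side',)):
    f=lambda p:sum(cost_mask(c,ms[c],hull(c,np.array([p[0]/1000,p[1]/1000,.051]),p[2]/100)) for c in cams)
    best=None
    for y0 in(-10,0,10):
        r=minimize(f,[635,-51,y0],method='Nelder-Mead',options=dict(initial_simplex=[[635,-51,y0],[645,-51,y0],[635,-41,y0],[635,-51,y0+10]]))
        if best is None or r.fun<best.fun:best=r
    print(cams,best.x,best.fun)
# triangulate axle
def tri(a,b):
    A=[]
    d=[];o=[]
    for cam,px in(('top',a),('side',b)):
        M,oo,Q=cm(cam); v=Q@np.linalg.solve(M,[*px,1.]); v/=np.linalg.norm(v); d.append(v);o.append(oo)
    s=np.linalg.lstsq(np.c_[d[0],-d[1]],o[1]-o[0],rcond=None)[0]
    p,q=o[0]+s[0]*d[0],o[1]+s[1]*d[1]; return (p+q)/2,np.linalg.norm(p-q)
for n,a,b in(('hend',(296.2,217.5),(280,230)),('tip',(301.2,155.2),(342.8,197.2)),('red',(247.5,137.6),(320.5,149.5)),('grey',(245,158),(299.5,159))):
    print(n,tri(a,b), ray('top',a,.062),ray('side',b,.062))
print(ray('top',(242,271),0.007),ray('side',(194,232),.007))
E
```

```text
top [ 13  14  26  17 346]
side [ 15  15  34  42 729]
('top', 'side') [649.61959602 -46.94841347 -19.3879585 ] 542.8196078431372
('top',) [649.59683227 -43.50050262 -47.7277409 ] 380.9921568627451
('side',) [649.46252932 -47.09111601 -17.68363938] 121.96470588235294
hend (array([ 0.57163289, -0.26360769,  0.06131074]), np.float64(0.003091617049784955)) [ 0.57018363 -0.26285372  0.062     ] [ 0.57282632 -0.26452219  0.062     ]
tip (array([ 0.71280498, -0.27835528,  0.05824571]), np.float64(0.0024651223414112722)) [ 0.71086485 -0.27737837  0.062     ] [ 0.71196175 -0.28040184  0.062     ]
red (array([ 0.75831809, -0.15779022,  0.04928133]), np.float64(0.004570680554274063)) [ 0.75284875 -0.15706899  0.062     ] [ 0.7529703  -0.16586943  0.062     ]
grey (array([ 0.70992124, -0.15073484,  0.04807981]), np.float64(0.0015836023328564652)) [ 0.70609182 -0.15090613  0.062     ] [ 0.70337613 -0.15903606  0.062     ]
[ 0.45347433 -0.1388249   0.007     ] [ 0.45519411 -0.14297856  0.007     ]
```

```bash
sed -i 's/return ((g>1.5.*/return ((g>1.25*r)\&(b>1.1*r)\&(g>20)\&(b<1.3*g)).astype(np.uint8)/' fitw.py
python3 - <<'E'
from fitw import *
ims={c:cv2.imread(f'pics/{c}0.png') for c in('top','side')}
roi={'top':(170,160,60,50),'side':(215,105,60,70)}
ms={};vis=[]
for c,(x,y,w,h) in roi.items():
    m=tealmask(ims[c][y:y+h,x:x+w]); n,l,s,_=cv2.connectedComponentsWithStats(m); k=1+np.argmax(s[1:,4]); m=(l==k)
    print(c,s[k]); mm=m.astype(np.uint8); cs,_=cv2.findContours(mm,0,2); f=np.zeros_like(mm); cv2.fillConvexPoly(f,cv2.convexHull(np.vstack(cs)),1)
    ms[c]=(f.astype(float),(x,y,w,h))
for cams in(('top','side'),('top',),('side',)):
    f=lambda p:sum(cost_mask(c,ms[c],hull(c,np.array([p[0]/1000,p[1]/1000,.051]),p[2]/100)) for c in cams)
    best=None
    for y0 in(-10,0,10):
        r=minimize(f,[635,-51,y0],method='Nelder-Mead',options=dict(initial_simplex=[[635,-51,y0],[645,-51,y0],[635,-41,y0],[635,-51,y0+10]]))
        if best is None or r.fun<best.fun:best=r
    print(cams,best.x,best.fun,ms[cams[0]][0].sum())
    if len(cams)==2:
        for c in cams:
            x,y,w,h=roi[c]; big=cv2.resize(ims[c][y:y+h,x:x+w],None,fx=6,fy=6,interpolation=cv2.INTER_NEAREST)
            v=hull(c,np.array([best.x[0]/1000,best.x[1]/1000,.051]),best.x[2]/100)
            for q in (v[:60],v[60:]): cv2.polylines(big,[np.int32((q-[x-.5,y-.5])*6)],True,(0,0,255),1)
            cs,_=cv2.findContours(cv2.resize(ms[c][0].astype(np.uint8),None,fx=6,fy=6,interpolation=0),0,2); cv2.drawContours(big,cs,-1,(0,255,255),1)
            vis.append(cv2.copyMakeBorder(big,0,420-big.shape[0],0,0,0))
cv2.imwrite('pics/fit.png',np.hstack(vis))
E
```

```text
top [ 11  14  37  22 610]
side [ 14  14  35  45 928]
('top', 'side') [648.88693259 -48.33790806 -14.55499496] 192.97254901960784 685.0
('top',) [649.13253522 -46.33586955 -24.26556861] 134.87843137254902 685.0Traceback (most recent call last):
  File "<stdin>", line 13, in <module>
    res = _minimize_neldermead(fun, x0, args, callback, bounds=bounds,
                               **options)
    fxr = func(xr)
    fx = function(np.copy(x), *(wrapper_args + args))
  File "<stdin>", line 10, in <lambda>
  File "<stdin>", line 10, in <genexpr>
  File "fitw.py", line 10, in hull
    M,o,Q=cm(cam); v=(P-o)@Q@M.T; v=v[:,:2]/v[:,2:]
          ~~^^^^^
  File "h.py", line 7, in cm
    c=viewer.camera_model(cam); M=np.array(c['mtx']);o=np.array(c['origin']);Q=np.array(c['rotation'])
ValueError: time passes only in moves, steps and waits
```

```bash
python3 - <<'E'
s=open('h.py').read()
s=s.replace("def cm(cam):\n    c=viewer.camera_model(cam); M","import pickle,os\ndef cm(cam):\n    f=f'cam_{cam}.pkl'\n    if cam in _C: return _C[cam]\n    if os.path.exists(f): _C[cam]=pickle.load(open(f,'rb')); return _C[cam]\n    c=viewer.camera_model(cam); M").replace("as_matrix()\n    return M,o,Q","as_matrix()\n    _C[cam]=(M,o,Q); pickle.dump(_C[cam],open(f,'wb')); return M,o,Q")
s="_C={}\n"+s
open('h.py','w').write(s)
E
cat > fw2.py <<'E'
from fitw import *
ims={c:cv2.imread(f'pics/{c}0.png') for c in('top','side')}
roi={'top':(170,160,60,50),'side':(215,105,60,70)}
ms={};vis=[]
for c,(x,y,w,h) in roi.items():
    m=tealmask(ims[c][y:y+h,x:x+w]); n,l,s,_=cv2.connectedComponentsWithStats(m); k=1+np.argmax(s[1:,4]); m=(l==k)
    mm=m.astype(np.uint8); cs,_=cv2.findContours(mm,0,2); f=np.zeros_like(mm); cv2.fillConvexPoly(f,cv2.convexHull(np.vstack(cs)),1)
    ms[c]=(f.astype(float),(x,y,w,h))
for cams in(('top','side'),('top',),('side',)):
    f=lambda p:sum(cost_mask(c,ms[c],hull(c,np.array([p[0]/1000,p[1]/1000,.051]),p[2]/100)) for c in cams)
    best=None
    for y0 in(-10,0,10):
        r=minimize(f,[645,-48,y0],method='Nelder-Mead',options=dict(initial_simplex=[[635,-51,y0],[645,-51,y0],[635,-41,y0],[635,-51,y0+10]]))
        if best is None or r.fun<best.fun:best=r
    print(cams,best.x,best.fun,ms[cams[0]][0].sum())
    if len(cams)==2:
        for c in cams:
            x,y,w,h=roi[c]; big=cv2.resize(ims[c][y:y+h,x:x+w],None,fx=6,fy=6,interpolation=cv2.INTER_NEAREST)
            v=hull(c,np.array([best.x[0]/1000,best.x[1]/1000,.051]),best.x[2]/100)
            for q in (v[:60],v[60:]): cv2.polylines(big,[np.int32((q-[x-.5,y-.5])*6)],True,(0,0,255),1)
            cs,_=cv2.findContours(cv2.resize(ms[c][0].astype(np.uint8),None,fx=6,fy=6,interpolation=0),0,2); cv2.drawContours(big,cs,-1,(0,255,255),1)
            vis.append(cv2.copyMakeBorder(big,0,420-big.shape[0],0,0,0))
cv2.imwrite('pics/fit.png',np.hstack(vis))
E
python3 fw2.py
```

```text
('top', 'side') [648.88693259 -48.33790806 -14.55499496] 192.97254901960784 685.0
('top',) [649.13253522 -46.33586955 -24.26556861] 134.87843137254902 685.0
('side',) [648.70639535 -48.78641847 -13.94603387] 37.0 1098.0
```

View pics/fit.png

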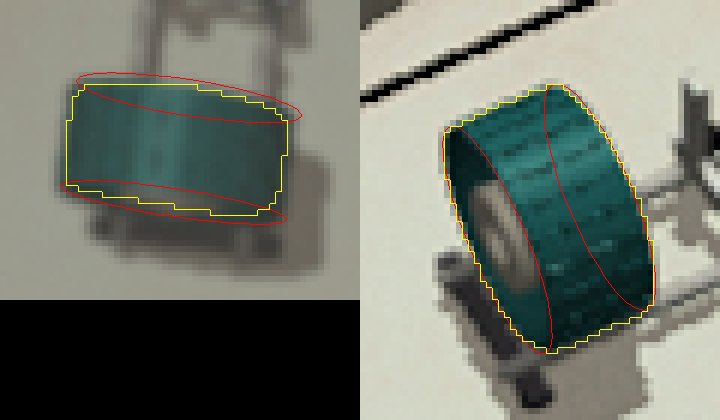

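```bash
cat > ov.py <<'E'
from h import *
PROF=[(-24,8),(24,8),(24,5),(36,5),(36,15),(40,15),(40,7),(93,7),(101,5),(119,5),(123,3)]
def axle_pts(g,yaw,pitch=0):
    ax=np.array([np.cos(yaw)*np.cos(pitch),np.sin(yaw)*np.cos(pitch),np.sin(pitch)]);s=np.array([-np.sin(yaw),np.cos(yaw),0]);u=np.cross(ax,s)
    a=np.linspace(0,2*np.pi,40)
    return [g+ax*x/1e3+r/1e3*(np.cos(a)[:,None]*s+np.sin(a)[:,None]*u) for x,r in PROF]
def pj(cam,P):
    M,o,Q=cm(cam); v=(P-o)@Q@M.T; return v[:,:2]/v[:,2:]
def overlay(cam,im,g,yaw,roi,K,pitch=0):
    x,y,w,h=roi; big=cv2.resize(im[y:y+h,x:x+w],None,fx=K,fy=K,interpolation=cv2.INTER_NEAREST)
    big=cv2.convertScaleAbs(big,alpha=1.3)
    cir=[pj(cam,P) for P in axle_pts(g,yaw,pitch)]
    for a,b in zip(cir[:-1],cir[1:]):
        hl=cv2.convexHull(np.vstack([a,b]).astype(np.float32))[:,0]
        cv2.polylines(big,[np.int32((hl-[x-.5,y-.5])*K)],True,(0,0,255),1)
    return big
E
python3 - <<'E'
from ov import *
ims={c:cv2.imread(f'pics/{c}0.png') for c in('top','side')}
# axle_grip from side ray estimate
g=np.array([0.5945,-0.267,.062]); yaw=-.114
a=overlay('side',ims['side'],g,yaw,(270,180,85,65),7); b=overlay('top',ims['top'],g,yaw,(280,145,35,80),7)
H=max(a.shape[0],b.shape[0])
f=lambda i:cv2.copyMakeBorder(i,0,H-i.shape[0],0,0,0)
o=np.hstack([f(a),f(b)]); print(o.shape); cv2.imwrite('pics/ax.png',cv2.resize(o,(800,int(o.shape[0]*800/o.shape[1]))))
E
```

```text
(560, 840, 3)
```

View pics/ax.png

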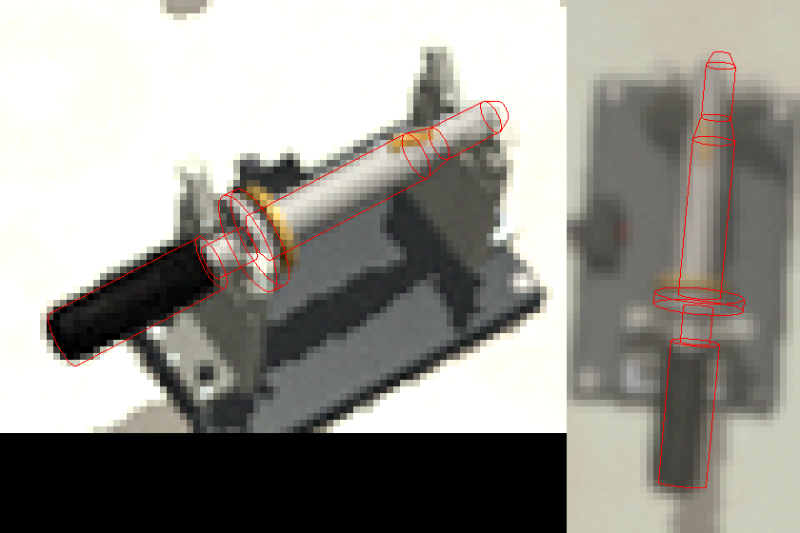

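```bash
python3 - <<'E'
from h import *
T=lambda a:(a[0]/5+170-.4,a[1]/5+130-.4)
S=lambda a:(a[0]/4+220-.4,a[1]/4+100-.4)
def yaw(cam,f,a,b,z,perp=False):
    d=ray(cam,f(b),z)-ray(cam,f(a),z); y=np.arctan2(d[1],d[0]); 
    return round(y,4), np.round(ray(cam,f(a),z)[:2],4),np.round(ray(cam,f(b),z)[:2],4)
print('stand L',yaw('top',T,(553,375),(573,135),.01))
print('stand R',yaw('top',T,(705,383),(722,150),.01))
print('axle',yaw('top',T,(632,440),(656,125),.062))
print('axle shaft',yaw('top',T,(643,300),(656,128),.062))
print('rest front',yaw('top',T,(230,353),(80,340),.01), 'rest back',yaw('top',T,(260,107),(110,92),.01))
print('side axle',yaw('side',S,(242,521),(488,389),.062))
print('side stand R',yaw('side',S,(345,600),(525,495),.01))
E
```

```text
stand L (np.float64(-0.102), array([ 0.6058, -0.2298]), array([ 0.7199, -0.2414]))
stand R (np.float64(-0.0988), array([ 0.6009, -0.3009]), array([ 0.7118, -0.3118]))
axle (np.float64(-0.0988), array([ 0.57  , -0.2624]), array([ 0.7123, -0.2765]))
axle shaft (np.float64(-0.0982), array([ 0.6327, -0.2688]), array([ 0.7109, -0.2765]))
rest front (np.float64(1.4682), array([ 0.6185, -0.0793]), array([ 0.6256, -0.0096])) rest back (np.float64(1.4563), array([ 0.7353, -0.0939]), array([ 0.7434, -0.0234]))
side axle (np.float64(-0.1017), array([ 0.5732, -0.2644]), array([ 0.7107, -0.2784]))
side stand R (np.float64(-0.0852), array([ 0.604 , -0.3059]), array([ 0.7115, -0.315 ]))
```

```bash
cat >> h.py <<'E'
def plan(target,yaw=None):
    s=st(); Rm=R.from_rotvec(s['tcp_rot']).as_matrix()
    d=Rm.T@(np.array(target)-s['position']); print('shift cm',np.round(d*100,2))
    if yaw is not None:
        ax=np.array([np.cos(yaw),np.sin(yaw),0]); T=np.c_[np.cross(-ax,[0,0,-1.]),-ax,[0,0,-1.]]
        print('turn deg',np.round(np.degrees((R.from_matrix(Rm.T@T)).as_rotvec()),2),'shift after turn cm',np.round(T.T@(np.array(target)-s['position'])*100,2))
E
python3 - <<'E'
from h import *
plan([.5955,-.266,.15],-.1)
E
```

```text
t 0.5 p [ 0.2566 -0.5972  0.2393] rv [-2.6235e+00  1.7281e+00  1.0000e-04] f [0.66 0.68 0.87] m [ 0.01 -0.01  0.01] gap 0.0854
shift cm [-17.05 -44.21   8.93]
turn deg [0.000e+00 1.000e-02 2.898e+01] shift after turn cm [-36.33 -30.41   8.93]
```

```bash
python3 -m handwheel '[8.54,-1.89,-4.91,0.5,0,0,0, 8.54,-1.89,-4.91,0.5,0,0,0, 8.54,-1.89,-4.91,1,0,0,0, 8.54,-1.89,-4.91,1,0,0,0, 8.54,-1.89,-4.91,1,0,0,0, 8.54,-1.9,-4.91,1,0,0,0, 8.54,-1.9,-4.91,1,0,0,0, 7,-1.9,-4.92,1,0,0,0, 7,-1.9,-4.92,1.93,0,0,0, 7,0,0,0,0,0,9.66, 7,0,0,0,0,0,9.66, 7,0,0,0,0,0,9.66]'
python3 - <<'E'
from h import *
snap('top','top1');snap('side','side1')
plan([.5955,-.266,.10],-.1)
E
```

```text
t: 2.0
position: [0.5957, -0.2659, 0.15]
tcp_rot: [2.102, -2.335, 0.0]
wrist_force: [0.6, -0.0, 0.8]
finger_gap: 0.0703
t 2.1 p [ 0.5957 -0.2658  0.1499] rv [ 2.1073e+00 -2.3294e+00  3.0000e-04] f [-0.01  0.57  0.24] m [ 0.02 -0.04  0.02] gap 0.07
shift cm [0.02 0.01 4.99]
turn deg [ 0.01 -0.03 -0.  ] shift after turn cm [0.02 0.02 4.99]
```

```bash
python3 - <<'E'
from h import *
t=cv2.imread('pics/top1.png'); s=cv2.imread('pics/side1.png')
a=cv2.resize(t[120:260,220:360],(420,420),interpolation=2); b=cv2.resize(s[150:260,240:350],(420,420)) if 0 else cv2.resize(s[130:250,220:380],(560,420),interpolation=2)
cv2.imwrite('pics/z1.png',cv2.resize(np.hstack([a,b]),(800,343)))
E
```

```text
(no output)
```

View pics/z1.png

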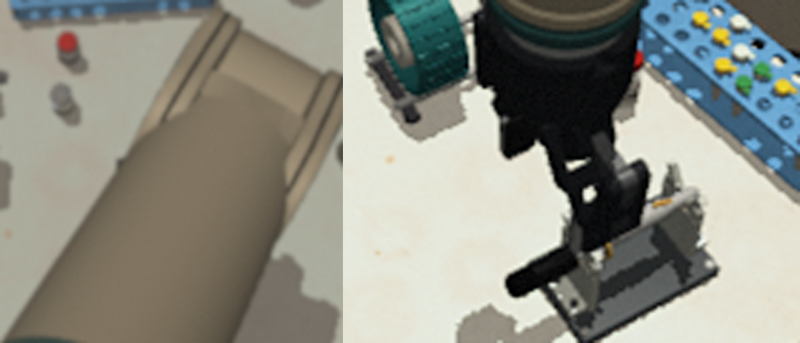

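```bash
python3 -m handwheel '[5,0,0,3,0,0,0, 5,0,0,3,0,0,0, 5,0,0,2.5,0,0,0, 5,0,0,1.3,0,0,0, 5,0,0,0,0,0,0]' 30
python3 - <<'E'
from h import *
s=snap('side','side2'); st()
b=cv2.resize(s[170:250,260:380],(780,520),interpolation=2)
cv2.imwrite('pics/z2.png',b)
E
```

```text
t: 2.72
position: [0.5951, -0.2659, 0.0514]
tcp_rot: [2.109, -2.328, -0.002]
wrist_force: [-0.1, 0.3, 0.4]
finger_gap: 0.0499
t 2.775 p [ 0.5958 -0.2662  0.0524] rv [-2.1085e+00  2.3285e+00 -6.0000e-04] f [-0.56 -0.01 -0.14] m [ 0.03 -0.03 -0.02] gap 0.0501
```

View pics/z2.png

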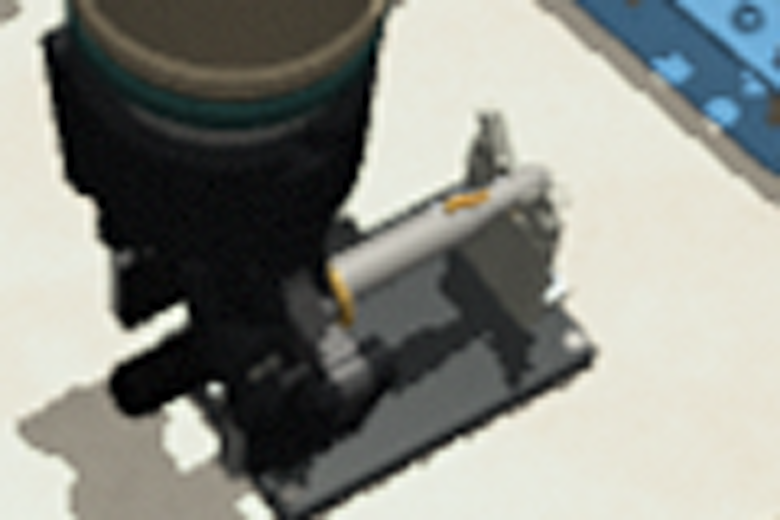

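```bash
python3 -m handwheel '[3,0,0,0,0,0,0, 2.4,0,0,0,0,0,0, 2,0,0,0,0,0,0, 1.8,0,0,0,0,0,0]' 20; python3 -m handwheel '[1.4,0,0,0,0,0,0, 1,0,0,0,0,0,0, 1,0,0,0,0,0,0]' 20; python3 -c "
from h import *
st()"
```

```text
t: 3.28
position: [0.5957, -0.2659, 0.0523]
tcp_rot: [-2.108, 2.329, -0.0]
wrist_force: [0.4, -0.1, -0.2]
finger_gap: 0.0178
t: 3.65
position: [0.5957, -0.2661, 0.0522]
tcp_rot: [-2.108, 2.33, -0.001]
wrist_force: [-0.4, 0.8, 1.6]
finger_gap: 0.0156
t 3.65 p [ 0.5957 -0.2661  0.0522] rv [-2.1075e+00  2.3296e+00 -6.0000e-04] f [-0.43  0.83  1.62] m [-0.01 -0.04  0.04] gap 0.0156
```

```bash
python3 -m handwheel '[1,0,0,0,0,0,0, 1,0,0,0,0,0,0, 1,0,0,-0.4,0,0,0, 1,0,0,-1,0,0,0, 1,0,0,-2,0,0,0, 1,0,0,-3,0,0,0, 1,0,0,-3,0,0,0, 1,0,0,-2,0,0,0, 1,0,0,0,0,0,0]' 100; python3 - <<'E'
from h import *
s=snap('side','side3'); snap('top','top3'); plan([.486,-.032,.10],-.11)
b=cv2.resize(s[130:230,250:370],(780,650)[:2],interpolation=2)
cv2.imwrite('pics/z3.png',cv2.resize(b,(720,600)))
E
```

```text
t: 4.78
position: [0.5969, -0.2667, 0.169]
tcp_rot: [-2.106, 2.328, -0.007]
wrist_force: [0.2, -0.2, -2.3]
finger_gap: 0.0135
t 4.875 p [ 0.5953 -0.2658  0.1662] rv [-2.1076e+00  2.3295e+00  3.0000e-04] f [-0.59  0.08 -2.18] m [ 0.01  0.1  -0.01] gap 0.0133
shift cm [-22.17  13.21   6.62]
turn deg [0.   0.01 0.57] shift after turn cm [-22.04  13.43   6.62]
```

View pics/z3.png

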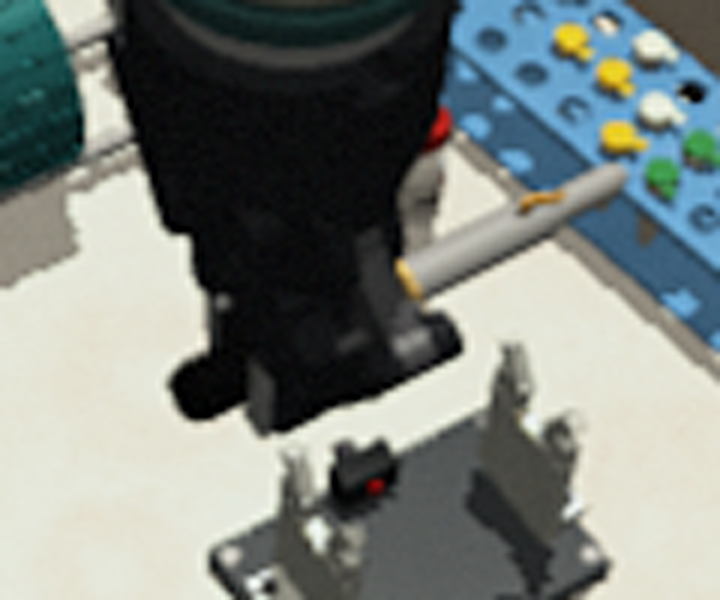

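```bash
python3 - <<'E'
from ov import *
im=cv2.imread('pics/side3.png')
g=np.array([.5953,-.2658,.1762])
b=overlay('side',im,g,-.1,(265,135,100,75),8); cv2.imwrite('pics/z3b.png',b)
E
```

```text
(no output)
```

View pics/z3b.png

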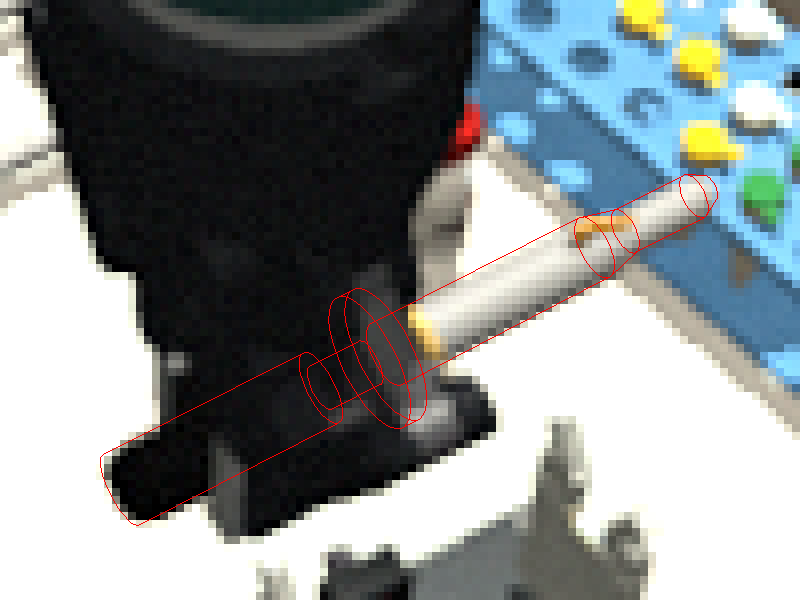

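```bash
python3 - <<'E'
from h import *
S=lambda a:(a[0]/4+220-.4,a[1]/4+100-.4)
for a,b in(((160,234),(285,181)),((75,268),(285,178))):
    d=ray('side',S(b),.014)-ray('side',S(a),.014); print(np.arctan2(d[1],d[0]),ray('side',S(b),.014))
E
cat > fw3.py <<'E'
from fitw import *
im=cv2.imread('pics/side0.png'); x,y,w,h=roi=(215,105,60,70)
m=tealmask(im[y:y+h,x:x+w]); n,l,s,_=cv2.connectedComponentsWithStats(m); k=1+np.argmax(s[1:,4]); mm=(l==k).astype(np.uint8)
cs,_=cv2.findContours(mm,0,2); f=np.zeros_like(mm); cv2.fillConvexPoly(f,cv2.convexHull(np.vstack(cs)),1)
ms=(f.astype(float),roi)
for yaw in(-.08,-.1,-.11,-.12,-.14,-.16):
    r=minimize(lambda p:cost_mask('side',ms,hull('side',np.array([p[0]/1e3,p[1]/1e3,.051]),yaw)),[648,-48],method='Nelder-Mead')
    r2=minimize(lambda p:cost_mask('side',ms,hull('side',np.array([p[0]/1e3,p[1]/1e3,p[2]/1e3]),yaw)),[648,-48,51],method='Nelder-Mead')
    print(yaw,r.x,r.fun,r2.x,r2.fun)
E
python3 fw3.py
```

```text
-0.1522844780474431 [ 0.73783348 -0.08964934  0.014     ]
-0.1473671624078773 [ 0.73914094 -0.08799068  0.014     ]
-0.08 [648.87221241 -48.58864444] 59.91764705882353 [648.7962083  -48.21024534  50.57065289] 60.04313725490196
-0.1 [648.96108398 -48.6347168 ] 48.062745098039215 [649.0269682  -48.52940482  50.81256793] 48.062745098039215
-0.11 [648.91989555 -48.78884239] 43.55294117647058 [649.09744469 -48.47873968  50.22919628] 42.752941176470586
-0.12 [648.76636326 -48.69317481] 39.66666666666667 [648.52051995 -49.0917137   51.59241526] 39.92941176470589
-0.14 [648.86103286 -48.82965939] 37.5843137254902 [648.35438101 -49.43279992  51.78796068] 37.02745098039216
-0.16 [648.81081516 -48.85710093] 41.976470588235294 [648.34719948 -49.27105148  51.7266401 ] 41.380392156862754
```

```bash
python3 - <<'E'
from h import *
im=cv2.imread('pics/side0.png'); cv2.imwrite('pics/hub.png',cv2.resize(im[110:180,220:300],(800,700),interpolation=0)[:600])
im=cv2.imread('pics/side0.png'); cv2.imwrite('pics/rest.png',cv2.resize(im[110:180,220:300],(640,560),interpolation=0))
E
```

```text
(no output)
```

View pics/rest.png

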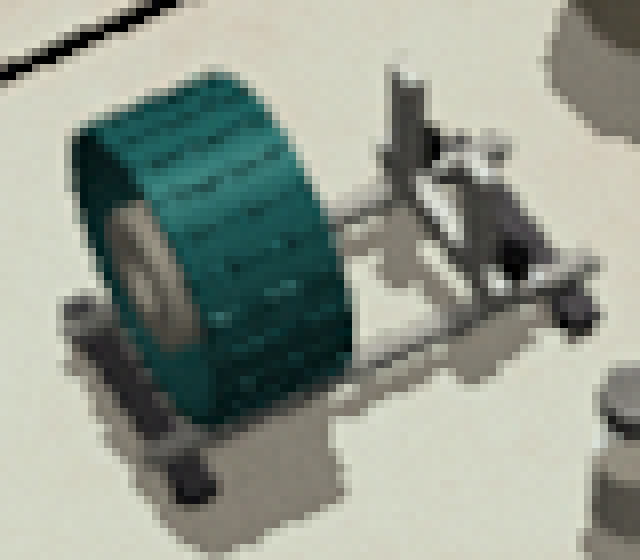

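```bash
python3 - <<'E'
from h import *
S=lambda a:(a[0]/8+220-.5,a[1]/8+110-.5)
def y(a,b,z):
    p,q=ray('side',S(a),z),ray('side',S(b),z); d=q-p; print(np.arctan2(d[1],d[0]),p,q)
y((165,445),(598,263),.014); y((165,445),(598,263),.018); y((215,428),(470,322),.014)
y((195,488),(75,305),.008); y((580,318),(430,135),.008)
y((330,222),(500,150),.014)
T=lambda a:(a[0]/5+170-.4,a[1]/5+130-.4)
def yt(a,b,z):
    p,q=ray('top',T(a),z),ray('top',T(b),z); d=q-p; print('top',np.arctan2(d[1],d[0]),p,q)
yt((210,355),(236,85),.014); yt((105,345),(135,75),.014); yt((220,225),(236,85),.014);yt((118,210),(133,75),.014)
E
python3 -c "
import cv2
t=cv2.imread('pics/top0.png'); cv2.imwrite('pics/rt.png',cv2.convertScaleAbs(cv2.resize(t[140:205,175:235],(720,780)[:2],interpolation=0),alpha=1.5)[:600])"
```

```text
-0.15519050257627506 [ 0.61750085 -0.06822403  0.014     ] [ 0.74813872 -0.08866213  0.014     ]
-0.15519050257627445 [ 0.61598046 -0.07085077  0.018     ] [ 0.74594008 -0.09118276  0.018     ]
-0.1601825977036016 [ 0.63134924 -0.07160372  0.014     ] [ 0.70746168 -0.08390096  0.014     ]
1.4369311682451864 [ 0.61798777 -0.08074943  0.008     ] [ 0.62749285 -0.0101692   0.008     ]
1.4802522028280913 [ 0.73539653 -0.09712755  0.008     ] [ 0.74243678 -0.01958523  0.008     ]
-0.1393068923343234 [ 0.69793261 -0.03258618  0.014     ] [ 0.75156828 -0.04010671  0.014     ]
top -0.09883336492243634 [ 0.61714349 -0.07041341  0.014     ] [ 0.74500413 -0.08309162  0.014     ]
top -0.1084799911335931 [ 0.62256575 -0.02184577  0.014     ] [ 0.7503909 -0.0357669  0.014    ]
top -0.11624918915451066 [ 0.67831592 -0.07530405  0.014     ] [ 0.74500413 -0.08309162  0.014     ]
top -0.10838799014379641 [ 0.68608307 -0.02783144  0.014     ] [ 0.75040243 -0.03483032  0.014     ]
```

View pics/rt.png

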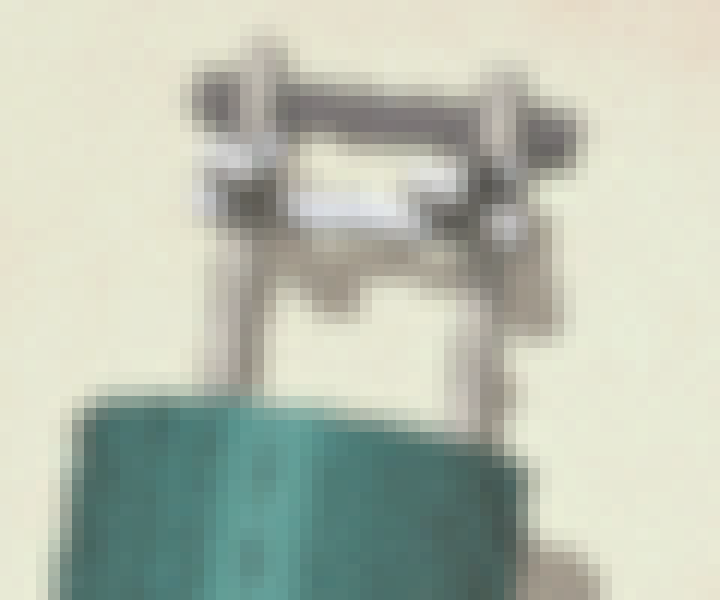

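```bash
python3 - <<'E'
from h import *
plan([.4911,-.0283,.10],-.13)
E
```

```text
t 4.875 p [ 0.5953 -0.2658  0.1662] rv [-2.1076e+00  2.3295e+00  3.0000e-04] f [-0.59  0.08 -2.18] m [ 0.01  0.1  -0.01] gap 0.0133
shift cm [-22.59  12.74   6.62]
turn deg [0.   0.01 1.72] shift after turn cm [-22.2   13.41   6.62]
```

```bash
python3 -m handwheel '[1,-2,1.1,0,0,0,0, 1,-3.4,1.9,0,0,0,0, 1,-3.8,2.15,0,0,0,0, 1,-3.8,2.15,0,0,0,0, 1,-3.8,2.15,0,0,0,0, 1,-3.4,1.9,0,0,0,0, 1,-2.39,1.39,0,0,0,0, 1,0,0,2,0,0,1.72, 1,0,0,2.6,0,0,0, 1,0,0,2.02,0,0,0, 1,0,0,0,0,0,0]'; python3 - <<'E'
from ov import *
snap('side','side4'); snap('top','top4'); plan([.4911,-.0283,.0412],-.13)
im=cv2.imread('pics/side4.png'); s=manip.sense()
b=overlay('side',im,np.array(s['position'])+[0,0,.0098],-.13,(170,90,100,75),8); cv2.imwrite('pics/z4.png',b)
t=cv2.imread('pics/top4.png'); cv2.imwrite('pics/z4t.png',cv2.resize(t[130:260,150:290],(700,600)[:2],interpolation=2))
E
```

```text
t: 6.25
position: [0.4895, -0.0284, 0.0981]
tcp_rot: [2.07, -2.358, -0.005]
wrist_force: [0.8, -0.1, -1.7]
finger_gap: 0.0134
t 6.35 p [ 0.4911 -0.0287  0.0997] rv [ 2.0717e+00 -2.3609e+00 -7.0000e-04] f [ 0.81  0.27 -2.12] m [-0.01  0.09  0.05] gap 0.0131
shift cm [-0.04  0.    5.85]
turn deg [ 0.05 -0.01 -0.02] shift after turn cm [-0.04  0.01  5.85]
```

View pics/z4.png

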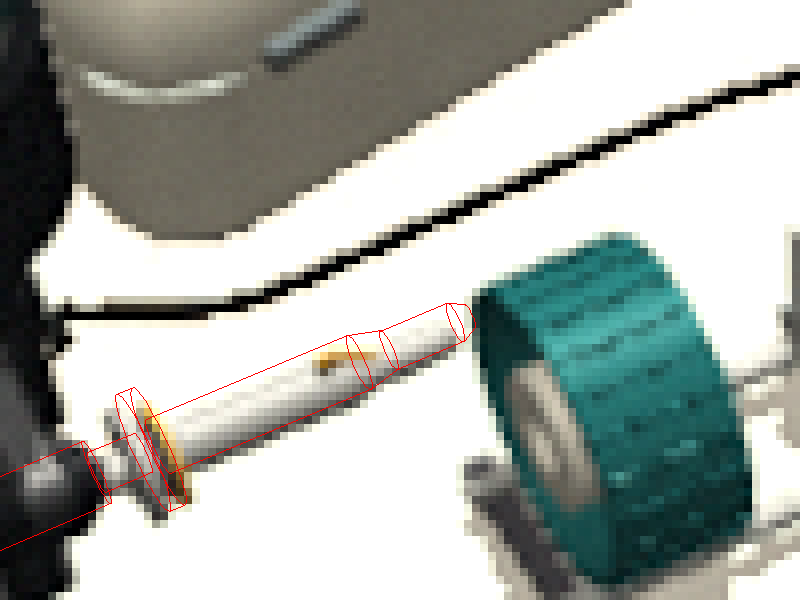

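View pics/z4t.png

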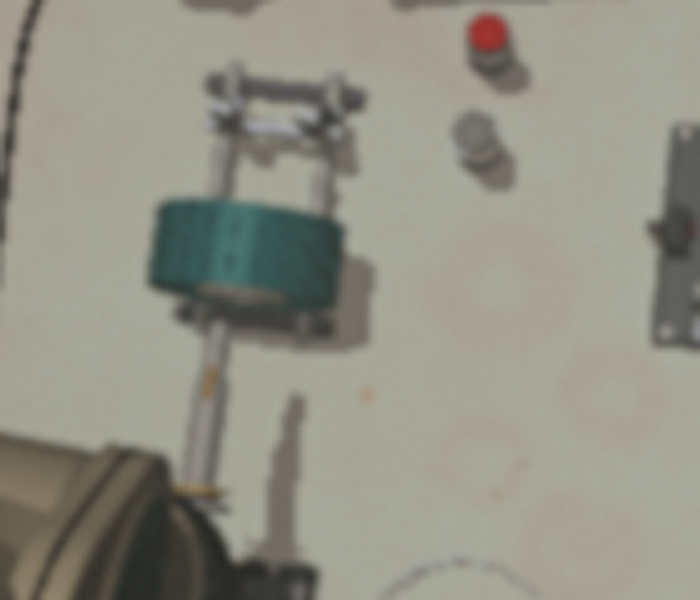

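```bash
python3 -m handwheel '[1,-0.04,0,2,0,0,0, 1,0,0,2.5,0,0,0, 1,0,0,1.35,0,0,0, 1,0,0,0,0,0,0]'; cat > v.py <<'E'
import sys
from ov import *
n=sys.argv[1]; yaw=float(sys.argv[2])
side=snap('side','side'+n); t=snap('top','top'+n); s=st()
g=np.array(s['position'])+[0,0,.0098]
a=overlay('side',side,g,yaw,(170,100,100,75),8); cv2.imwrite(f'pics/z{n}.png',a)
b=overlay('top',t,g,yaw,(170,130,100,75),8); cv2.imwrite(f'pics/z{n}t.png',b)
E
python3 v.py 5 -.13
```

```text
t: 6.85
position: [0.4911, -0.0282, 0.0411]
tcp_rot: [2.072, -2.361, -0.001]
wrist_force: [-0.4, -0.5, -1.7]
finger_gap: 0.0132
t 6.95 p [ 0.4919 -0.0283  0.0419] rv [-2.0718e+00  2.3606e+00 -1.2000e-03] f [ 0.33 -0.9  -2.04] m [ 0.01  0.11 -0.  ] gap 0.0128
```

View pics/z5.png

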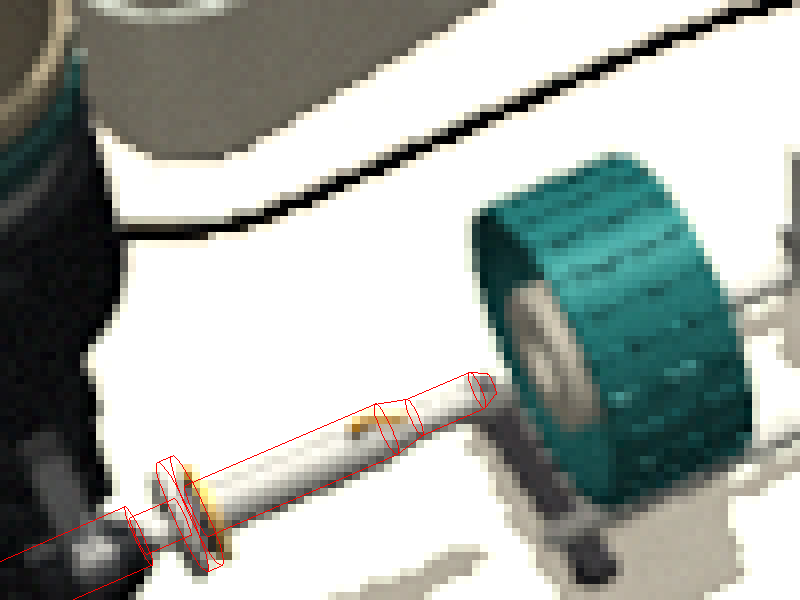

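View pics/z5t.png

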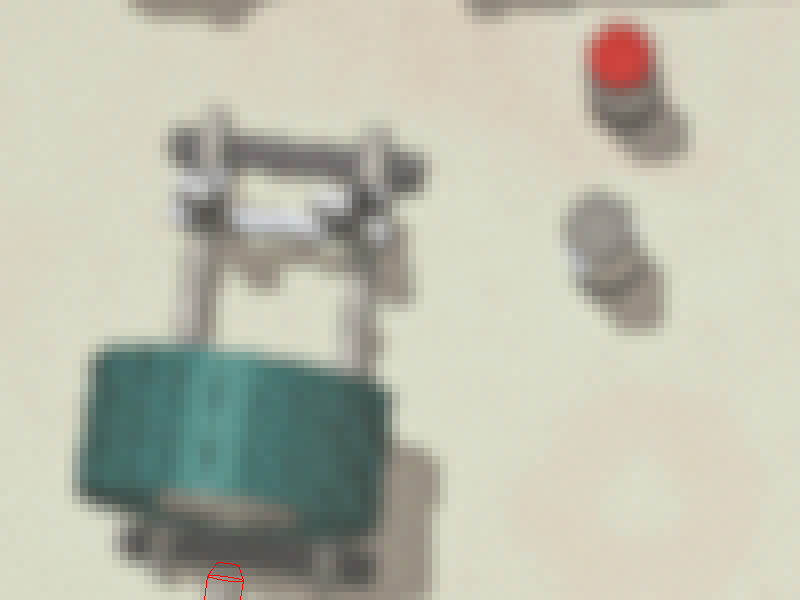

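```bash
python3 -m handwheel '[1,0,-0.3,0,0,0,0, 1,0,-0.3,0,0,0,0, 1,0,-0.3,0,0,0,0, 1,0,-0.3,0,0,0,0, 1,0,-0.3,0,0,0,0, 1,0,-0.3,0,0,0,0, 1,0,-0.3,0,0,0,0, 1,0,-0.3,0,0,0,0,1,0,0,0,0,0,0]'; python3 v.py 6 -.13
```

```text
t: 8.07
position: [0.5155, -0.0313, 0.0413]
tcp_rot: [-2.072, 2.361, -0.0]
wrist_force: [-0.3, 0.1, -1.2]
finger_gap: 0.0132
t 8.175 p [ 0.515  -0.0312  0.0413] rv [ 2.0723e+00 -2.3610e+00 -3.0000e-04] f [-0.66 -0.68 -1.36] m [0.07 0.1  0.02] gap 0.0131
```

View pics/z6.png

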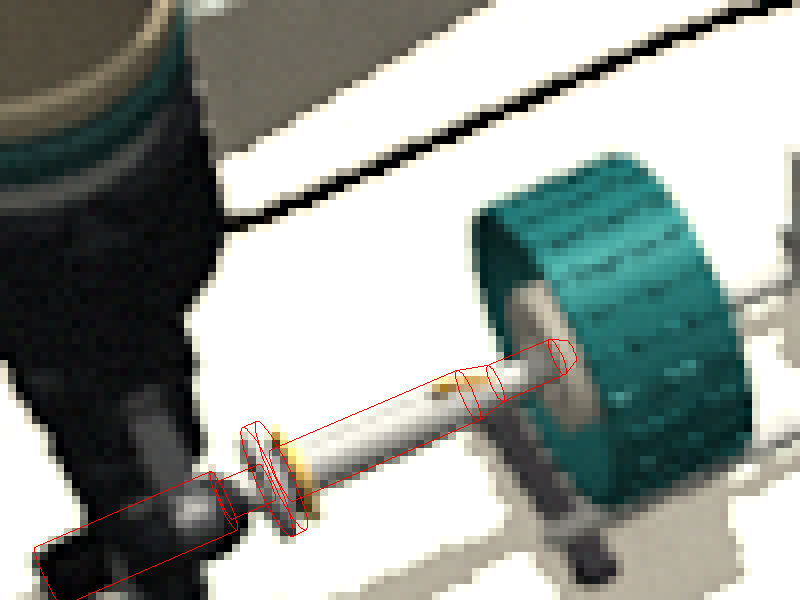

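View pics/z6t.png

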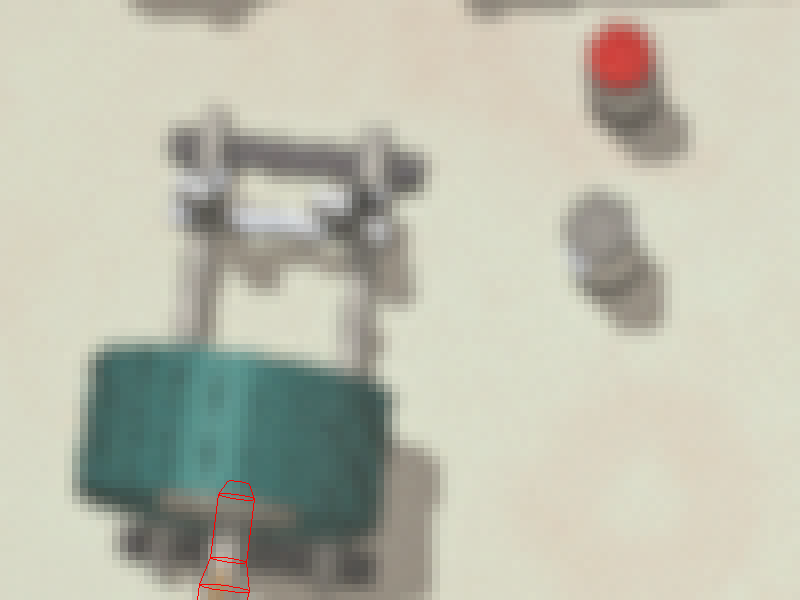

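```bash
python3 -m handwheel '[1,0,-0.25,0,0,0,0, 1,0,-0.25,0,0,0,0, 1,0,-0.25,0,0,0,0, 1,0,-0.25,0,0,0,0,1,0,0,0,0,0,0]'; python3 -m handwheel '[1,0,-0.2,0,0,0,0, 1,0,-0.2,0,0,0,0, 1,0,-0.2,0,0,0,0,1,0,0,0,0,0,0]';python3 -m handwheel '[1,0,-0.2,0,0,0,0, 1,0,-0.2,0,0,0,0,1,0,0,0,0,0,0]'; python3 v.py 7 -.13
```

```text
t: 8.8
position: [0.5254, -0.0326, 0.0413]
tcp_rot: [-2.072, 2.361, -0.0]
wrist_force: [0.2, 0.3, -2.0]
finger_gap: 0.0129
t: 9.3
position: [0.5313, -0.0334, 0.0413]
tcp_rot: [-2.072, 2.361, -0.0]
wrist_force: [-0.3, -0.1, -1.3]
finger_gap: 0.0135
t: 9.68
position: [0.5353, -0.0339, 0.0414]
tcp_rot: [-2.072, 2.361, -0.0]
wrist_force: [-0.4, -0.8, -1.5]
finger_gap: 0.0131
t 9.775 p [ 0.535  -0.0339  0.0413] rv [ 2.0724e+00 -2.3610e+00 -1.0000e-04] f [-0.46  0.38 -1.76] m [0.03 0.14 0.06] gap 0.0133
```

View pics/z7.png

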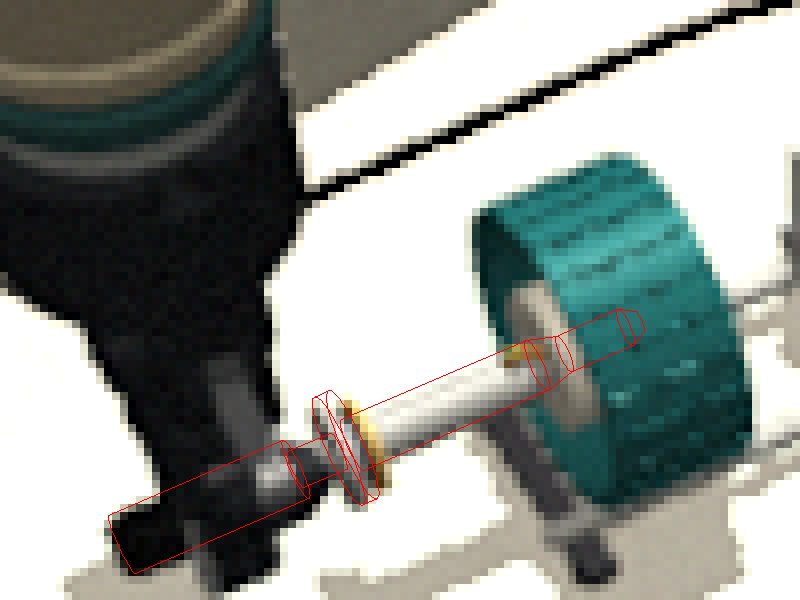

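```bash
for i in 1 2 3; do python3 -m handwheel '[1,0,-0.25,0,0,0,0, 1,0,-0.25,0,0,0,0, 1,0,-0.25,0,0,0,0,1,0,-0.05,0,0,0,0]' | grep -E 'posi|force'; done; python3 v.py 8 -.13
```

```text
position: [0.5424, -0.0352, 0.0413]
wrist_force: [-3.5, -1.1, -0.0]
position: [0.5512, -0.036, 0.0414]
wrist_force: [-2.6, -1.1, -0.0]
position: [0.5592, -0.037, 0.0413]
wrist_force: [-2.3, 0.1, 0.4]
t 11.375 p [ 0.5591 -0.037   0.0413] rv [-2.0722e+00  2.3608e+00 -5.0000e-04] f [-2.43 -0.08 -0.17] m [-0.16  0.4  -0.05] gap 0.013
```

View pics/z8.png

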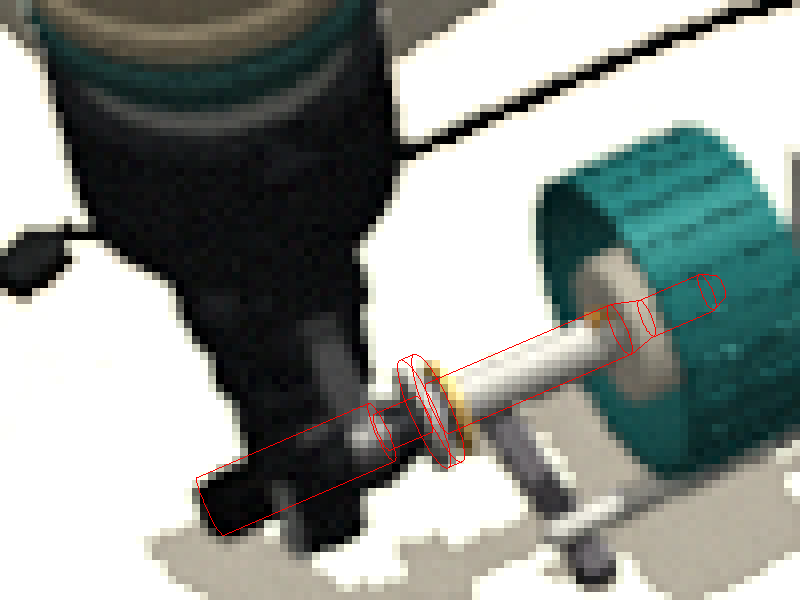

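View pics/z8t.png

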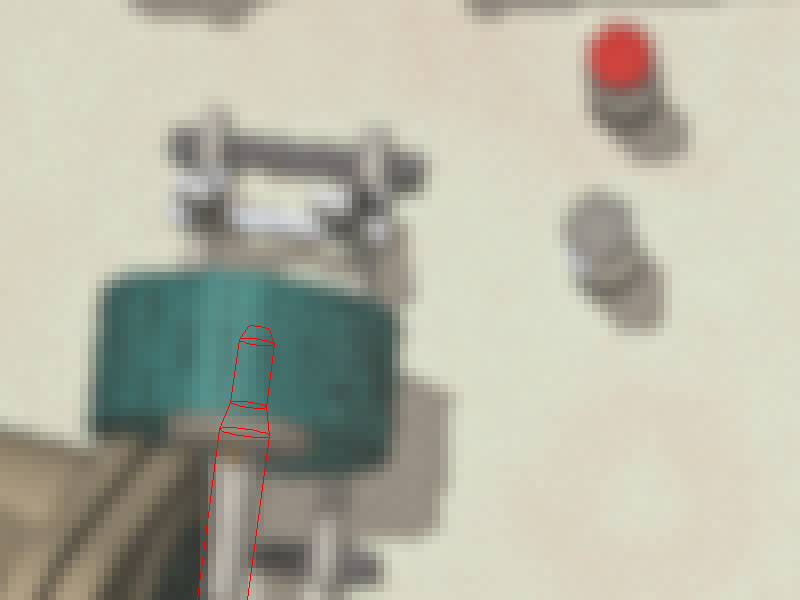

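```bash
for i in 1 2 3; do python3 -m handwheel '[1,0,-0.2,0,0,0,0, 1,0,-0.2,0,0,0,0, 1,0,-0.2,0,0,0,0,1,0,0,0,0,0,0]' | grep -E 'posi|force'; done; python3 -c "
from h import *
st()"
```

```text
position: [0.5652, -0.0378, 0.0414]
wrist_force: [-1.8, -0.6, 0.6]
position: [0.5712, -0.0385, 0.0414]
wrist_force: [-2.5, -0.1, -0.7]
position: [0.5772, -0.0393, 0.0414]
wrist_force: [-1.9, -1.0, 0.1]
t 12.875 p [ 0.5772 -0.0393  0.0414] rv [-2.0721e+00  2.3606e+00 -1.0000e-03] f [-1.85 -1.03  0.13] m [-0.03  0.36 -0.05] gap 0.0128
```

```bash
for i in 1 2 ; do python3 -m handwheel '[1,0,-0.2,0,0,0,0, 1,0,-0.2,0,0,0,0, 1,0,-0.2,0,0,0,0,1,0,0,0,0,0,0]' | grep -E 'posi|force'; done; python3 v.py 9 -.13
```

```text
position: [0.5831, -0.0401, 0.0414]
wrist_force: [-2.8, 0.3, 0.2]
position: [0.5868, -0.0403, 0.0409]
wrist_force: [-4.5, 1.1, 1.4]
t 13.975 p [ 0.5868 -0.0403  0.0409] rv [ 2.0715 -2.359  -0.0047] f [-5.71  0.32  0.76] m [ 0.12  1.08 -0.01] gap 0.0131
```

View pics/z9.png

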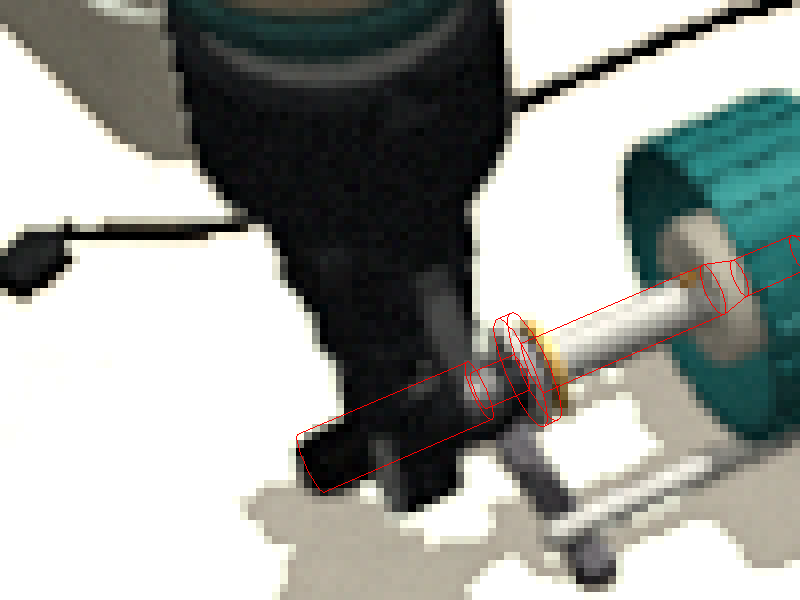

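View pics/z9t.png

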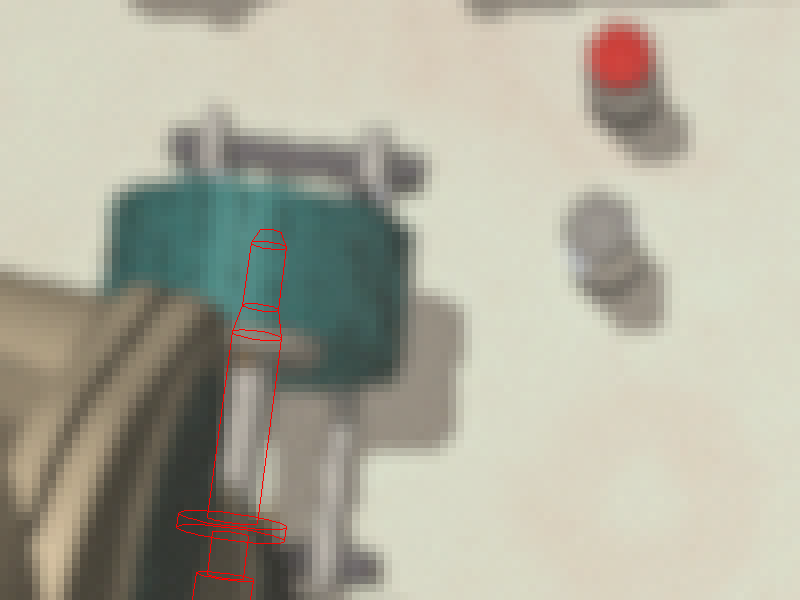

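```bash
for i in 1 2 ; do python3 -m handwheel '[1,0,-0.1,0,0,0,0, 1,0,-0.1,0,0,0,0]' | grep -E 'posi|force'; done; python3 -c "
from h import *
st()"
```

```text
position: [0.5872, -0.0402, 0.0406]
wrist_force: [-8.5, 2.0, 2.2]
position: [0.5876, -0.0401, 0.0403]
wrist_force: [-10.5, 1.9, 3.1]
t 14.475 p [ 0.5876 -0.0401  0.0403] rv [ 2.0693 -2.3556 -0.013 ] f [-10.53   1.91   3.06] m [0.33 2.04 0.02] gap 0.0129
```

```bash
python3 -m handwheel '[1,0,0.1,-0.05,0.4,0,0, 1,0,0,-0.05,0.4,0,0,1,0,0,0,0,0,0]' ; python3 -c "
from h import *
st()"
```

```text
t: 14.85
position: [0.5905, -0.0405, 0.0418]
tcp_rot: [-2.068, 2.354, -0.013]
wrist_force: [-2.2, 0.9, -2.7]
finger_gap: 0.013
t 14.85 p [ 0.5905 -0.0405  0.0418] rv [-2.068   2.3541 -0.0133] f [-2.17  0.85 -2.7 ] m [0.19 0.84 0.07] gap 0.013
```

```bash
for i in 1 2 3; do python3 -m handwheel '[1,0,-0.1,0,0,0,0, 1,0,-0.1,0,0,0,0]' | grep -E 'posi|force|rot'; done; python3 v.py 10 -.13
```

```text
position: [0.5936, -0.0412, 0.0421]
tcp_rot: [-2.067, 2.354, -0.016]
wrist_force: [-3.2, 0.2, -3.9]
position: [0.5956, -0.0416, 0.0423]
tcp_rot: [-2.067, 2.354, -0.016]
wrist_force: [-2.9, 1.3, -3.4]
position: [0.5975, -0.042, 0.0424]
tcp_rot: [-2.066, 2.354, -0.016]
wrist_force: [-3.6, 1.3, -2.4]
t 15.7 p [ 0.5978 -0.0421  0.0425] rv [-2.0661  2.3538 -0.0172] f [-2.42  1.03 -3.34] m [0.23 0.69 0.12] gap 0.0132
```

View pics/z10.png

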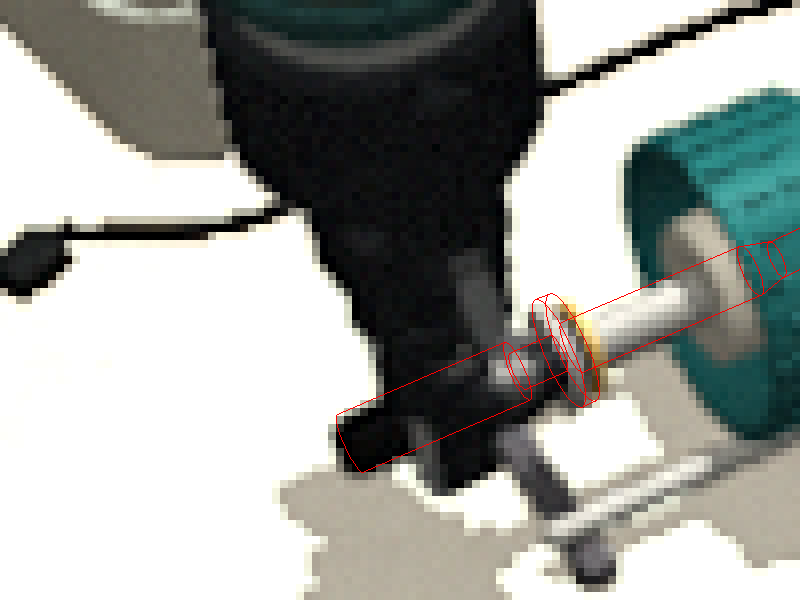

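```bash
python3 -m handwheel '[1,0,-0.1,0.04,-0.3,0,0, 1,0,-0.1,0.04,-0.1,0,0]' | grep -E 'posi|force|rot';  for i in 1 2 3; do python3 -m handwheel '[1,0,-0.15,0,0,0,0, 1,0,-0.15,0,0,0,0]' | grep -E 'posi|force|rot'; done; python3 -c "
from h import *
st()"
```

```text
position: [0.5994, -0.0423, 0.0417]
tcp_rot: [-2.07, 2.358, -0.008]
wrist_force: [-3.4, 2.1, -2.0]
position: [0.6024, -0.0426, 0.0417]
tcp_rot: [-2.069, 2.358, -0.008]
wrist_force: [-3.2, 1.5, -1.3]
position: [0.6055, -0.043, 0.0417]
tcp_rot: [-2.069, 2.357, -0.008]
wrist_force: [-3.5, 1.2, -2.1]
position: [0.6085, -0.0434, 0.0417]
tcp_rot: [-2.069, 2.358, -0.008]
wrist_force: [-4.1, 1.9, -1.8]
t 16.7 p [ 0.6085 -0.0434  0.0417] rv [-2.0694  2.3575 -0.0082] f [-4.1   1.92 -1.84] m [0.37 0.9  0.04] gap 0.0136
```

```bash
for i in 1 2 3; do python3 -m handwheel '[1,0.01,-0.15,0,0,0,0, 1,0,-0.15,0,0,0,0]' | grep -E 'posi|force'; done; python3 v.py 11 -.13
```

```text
position: [0.6114, -0.0438, 0.0417]
wrist_force: [-4.0, 1.4, -2.5]
position: [0.6144, -0.0442, 0.0417]
wrist_force: [-4.2, 2.2, -2.1]
position: [0.6172, -0.0447, 0.0417]
wrist_force: [-4.0, 2.8, -1.4]
t 17.55 p [ 0.6177 -0.0449  0.0418] rv [-2.0691  2.357  -0.009 ] f [-3.13  2.45 -2.48] m [0.55 0.79 0.09] gap 0.013
```

View pics/z11.png

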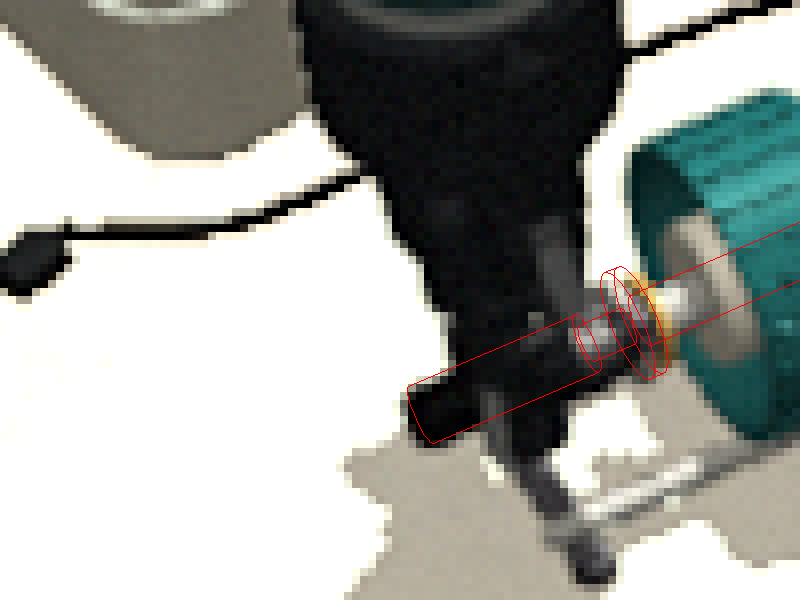

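```bash
python3 -m handwheel '[1,-0.03,-0.15,0,0,0,0, 1,-0.03,-0.15,0,0,0,0]' | grep -E 'posi|force'; for i in 1 2 ; do python3 -m handwheel '[1,0,-0.1,0,0,0,0, 1,0,-0.1,0,0,0,0]' | grep -E 'posi|force'; done
```

```text
position: [0.6205, -0.0451, 0.0418]
wrist_force: [-3.3, 1.7, -2.8]
position: [0.6224, -0.0453, 0.0418]
wrist_force: [-3.5, 2.3, -2.6]
position: [0.6244, -0.0454, 0.0418]
wrist_force: [-2.4, 1.3, -3.2]
```

```bash
for i in 1 2 3; do python3 -m handwheel '[1,0,-0.07,0,0,0,0, 1,0,-0.07,0,0,0,0]' | grep -E 'posi|force'; done;python3 v.py 12 -.13
```

```text
position: [0.6257, -0.0455, 0.0418]
wrist_force: [-2.8, 1.4, -4.1]
position: [0.6272, -0.0457, 0.0419]
wrist_force: [-3.1, 1.7, -4.1]
position: [0.6285, -0.0458, 0.0418]
wrist_force: [-2.6, 0.9, -3.6]
t 19.15 p [ 0.6287 -0.0458  0.0419] rv [-2.0692  2.3573 -0.0089] f [-1.92  0.97 -3.81] m [0.23 0.66 0.06] gap 0.0132
```

View pics/z12.png

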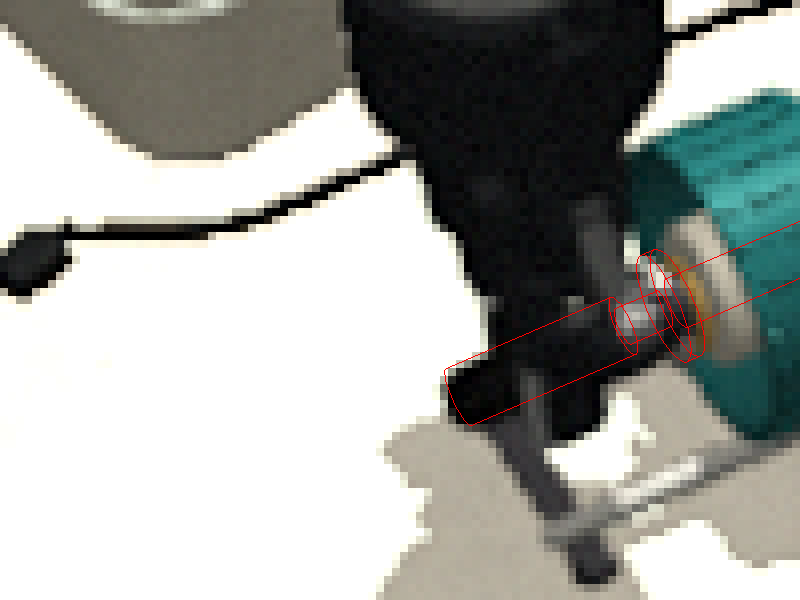

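```bash
for i in 1 2 3 4; do python3 -m handwheel '[1,0,-0.05,0.01,0,0,0, 1,0,-0.05,0,0,0,0]' | grep -E 'posi|force'; done
```

```text
position: [0.6293, -0.0459, 0.0417]
wrist_force: [-2.9, 1.4, -3.5]
position: [0.6304, -0.046, 0.0417]
wrist_force: [-2.6, 2.5, -2.9]
position: [0.6307, -0.046, 0.0414]
wrist_force: [-5.0, 0.8, -1.5]
position: [0.6312, -0.046, 0.0413]
wrist_force: [-6.0, 2.0, -0.9]
```

```bash
for i in 1 2 3; do python3 -m handwheel '[1,0,-0.05,0,0.1,0,0, 1,0,-0.05,-0.01,0,0,0]' | grep -E 'posi|force|rot'; done
```

```text
position: [0.6328, -0.0462, 0.0415]
tcp_rot: [-2.069, 2.357, -0.009]
wrist_force: [-4.0, 1.7, -2.7]
position: [0.6331, -0.0463, 0.0413]
tcp_rot: [-2.069, 2.357, -0.009]
wrist_force: [-6.1, 2.6, -1.2]
position: [0.6336, -0.0463, 0.0413]
tcp_rot: [-2.069, 2.357, -0.01]
wrist_force: [-6.9, 2.8, -2.2]
```

```bash
for i in 1 2 3; do python3 -m handwheel '[1,0,-0.05,0,0.1,0,0]' | grep -E 'posi|force';python3 -m handwheel '[1,0,-0.05,-0.01,0,0,0]' | grep -E 'posi|force'; done
```

```text
position: [0.6339, -0.0463, 0.0412]
wrist_force: [-7.9, 1.8, -1.5]
position: [0.6341, -0.0464, 0.0413]
wrist_force: [-7.6, 2.4, -2.1]
position: [0.634, -0.0464, 0.0411]
wrist_force: [-9.1, 2.2, -0.9]
position: [0.6341, -0.0464, 0.0412]
wrist_force: [-10.6, 1.7, -1.2]
position: [0.6341, -0.0464, 0.0411]
wrist_force: [-9.9, 1.7, -0.9]
position: [0.6341, -0.0464, 0.0411]
wrist_force: [-11.1, 2.3, -0.3]
```

```bash
python3 - <<'E'
from h import *
t=snap('top','top13'); s=snap('side','side13'); st()
a=cv2.convertScaleAbs(cv2.resize(t[130:190,170:250],(800,600),interpolation=2),alpha=1.4); cv2.imwrite('pics/z13t.png',a)
cv2.imwrite('pics/z13.png',cv2.resize(s[90:165,240:340],(800,600),interpolation=2))
E
```

```text
t 21.75 p [ 0.6341 -0.0464  0.0411] rv [-2.0685  2.3566 -0.0097] f [-9.82  2.62  0.44] m [0.49 2.27 0.01] gap 0.0131
```

View pics/z13t.png

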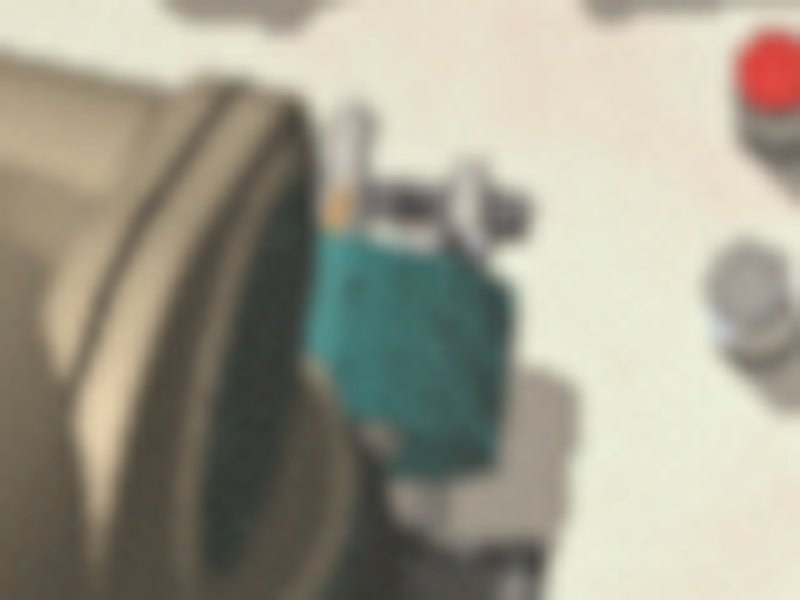

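View pics/z13.png

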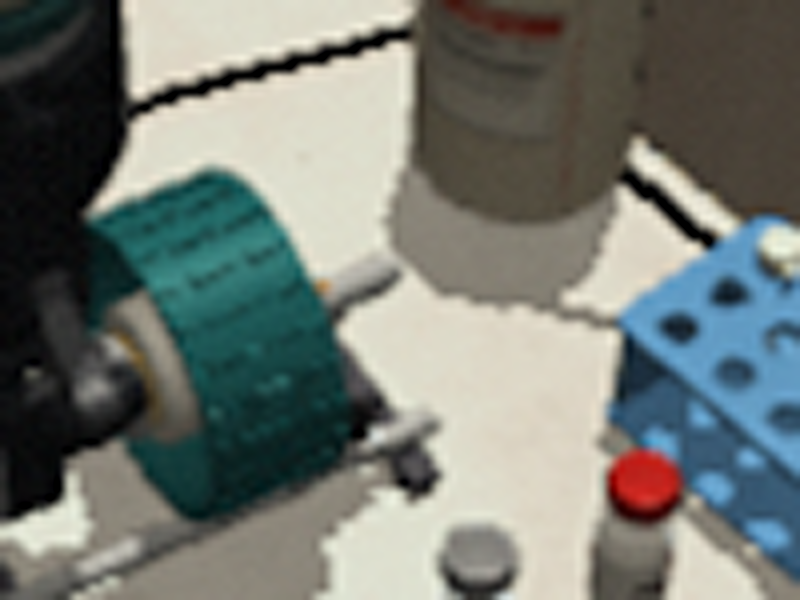

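```bash
for i in 1 2; do python3 -m handwheel '[1,0,-0.05,0,0.05,0,0]' | grep -E 'posi|force';done; python3 -m handwheel '[1,0,0.2,0,-0.2,0,0,1,0,0.2,0,-0.2,0,0]' | grep -E 'posi|force';for i in 1 2 3; do python3 -m handwheel '[1,0,0.1,0,0,0,0]' | grep -E 'posi|force'; done
```

```text
position: [0.6341, -0.0463, 0.041]
wrist_force: [-12.1, 3.6, -0.4]
position: [0.6342, -0.0463, 0.0409]
wrist_force: [-12.6, 3.7, 1.2]
position: [0.6331, -0.0463, 0.0414]
wrist_force: [-6.3, 1.5, -3.0]
position: [0.6328, -0.0462, 0.0415]
wrist_force: [-5.0, 1.6, -3.0]
position: [0.6327, -0.0463, 0.0416]
wrist_force: [-3.4, 1.1, -3.3]
position: [0.6325, -0.0463, 0.0419]
wrist_force: [-2.2, 1.5, -4.7]
```

```bash
for i in 1 2 3 4 5 6; do python3 -m handwheel '[1,0,0.1,0,0,0,0]' | grep -E 'posi|force' | tr '\n' ' '; done; echo; for i in 1 2 3 4 5 6 7; do python3 -m handwheel '[1,0,-0.1,0,0,0,0]' | grep -E 'posi|force'| tr '\n' ' '; done
```

```text
position: [0.6324, -0.0465, 0.0422] wrist_force: [-0.9, 0.7, -2.9] position: [0.6322, -0.0468, 0.0426] wrist_force: [0.1, -0.5, -2.7] position: [0.6308, -0.0466, 0.0426] wrist_force: [-0.5, 1.0, -3.5] position: [0.6291, -0.0461, 0.0424] wrist_force: [-0.1, 1.1, -4.0] position: [0.6277, -0.0458, 0.0421] wrist_force: [-0.8, -0.4, -4.2] position: [0.6265, -0.0456, 0.042] wrist_force: [-0.0, -0.7, -3.6] 
position: [0.6274, -0.0456, 0.042] wrist_force: [0.4, -0.4, -2.8] position: [0.6286, -0.0458, 0.042] wrist_force: [-0.3, 0.1, -3.6] position: [0.6296, -0.0459, 0.042] wrist_force: [-0.3, -0.9, -3.6] position: [0.6305, -0.0461, 0.042] wrist_force: [-0.2, -0.5, -3.0] position: [0.6315, -0.0462, 0.042] wrist_force: [-0.1, 0.4, -3.8] position: [0.6324, -0.0463, 0.042] wrist_force: [-1.5, -0.3, -3.6] position: [0.6325, -0.0463, 0.0418] wrist_force: [-2.2, 0.3, -2.5]
```

```bash
python3 -m handwheel '[1,0,0.15,0,0,0,0,1,0,0.15,-0.1,0,0,0,1,0,0,-0.3,0,0,0,1,0,0,-0.5,0,0,0,1,0,0,-1,0,0,0,1,0,0,-2,0,0,0,1,0,0,-3,0,0,0,1,0,0,-3,0,0,0,1,0,0,-2,0,0,0,1,0,0,0,0,0,0]' 120; python3 - <<'E'
from h import *
t=snap('top','top14'); s=snap('side','side14'); st()
a=cv2.convertScaleAbs(cv2.resize(t[120:195,180:280],(800,600),interpolation=2),alpha=1.4); cv2.imwrite('pics/z14t.png',a)
cv2.imwrite('pics/z14.png',cv2.resize(s[30:135,200:340],(800,600),interpolation=2))
E
```

```text
t: 25.5
position: [0.6306, -0.0461, 0.1641]
tcp_rot: [-2.064, 2.352, -0.02]
wrist_force: [-0.5, -0.6, -4.8]
finger_gap: 0.0124
t 25.6 p [ 0.6287 -0.0457  0.1613] rv [-2.0671  2.3548 -0.0142] f [-0.48 -0.02 -4.09] m [ 0.    0.23 -0.07] gap 0.0128
```

View pics/z14t.png

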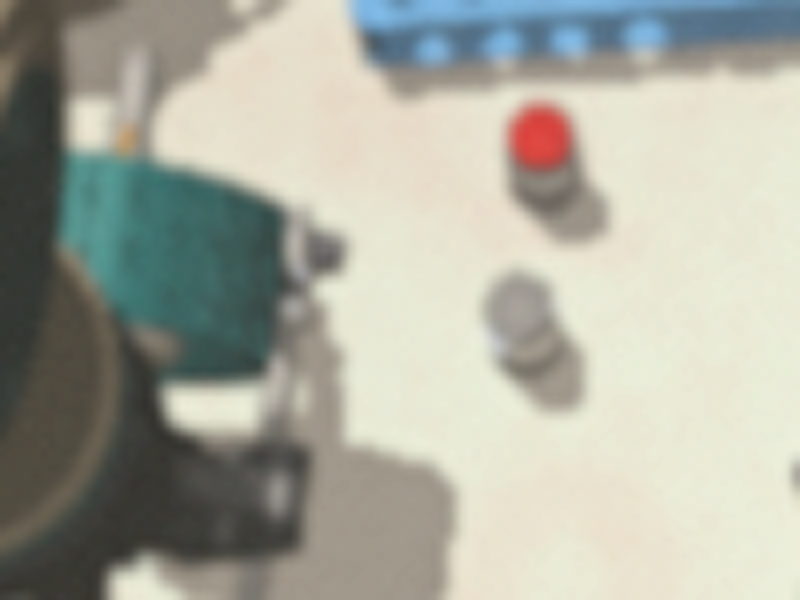

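View pics/z14.png

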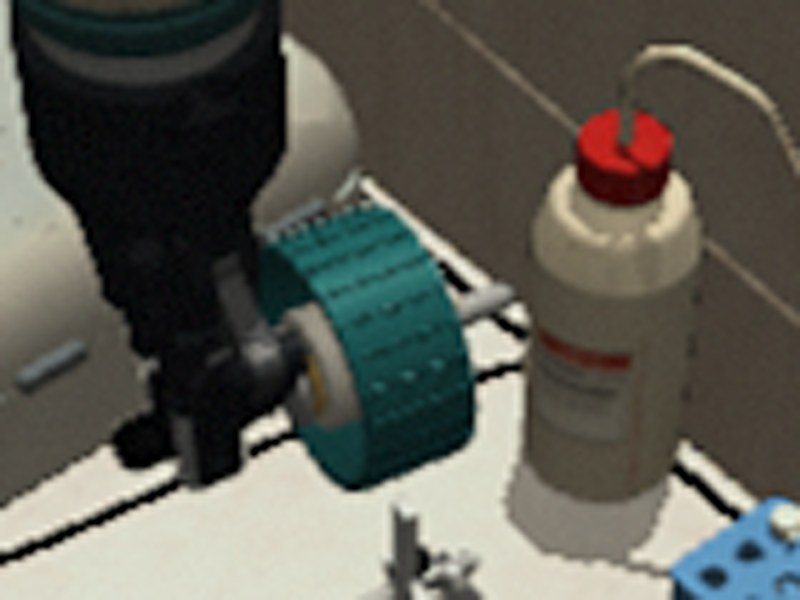

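```bash
python3 - <<'E'
from ov import *
plan([.5957,-.2661,.1622],-.10)
s=manip.sense(); g=np.array(s['position'])+[0,0,.0098]
ax=-R.from_rotvec(s['tcp_rot']).as_matrix()[:,1]; print('axle dir',ax)
b=overlay('side',cv2.imread('pics/side14.png'),g,np.arctan2(ax[1],ax[0]),(210,50,100,75),8,pitch=np.arcsin(ax[2])); cv2.imwrite('pics/z14b.png',b)
E
```

```text
t 25.6 p [ 0.6287 -0.0457  0.1613] rv [-2.0671  2.3548 -0.0142] f [-0.48 -0.02 -4.09] m [ 0.    0.23 -0.07] gap 0.0128
shift cm [22.28  0.41 -0.1 ]
turn deg [-0.7   0.   -1.72] shift after turn cm [22.26  1.08 -0.09]
axle dir [ 0.99149321 -0.12958144  0.01224204]
```

View pics/z14b.png

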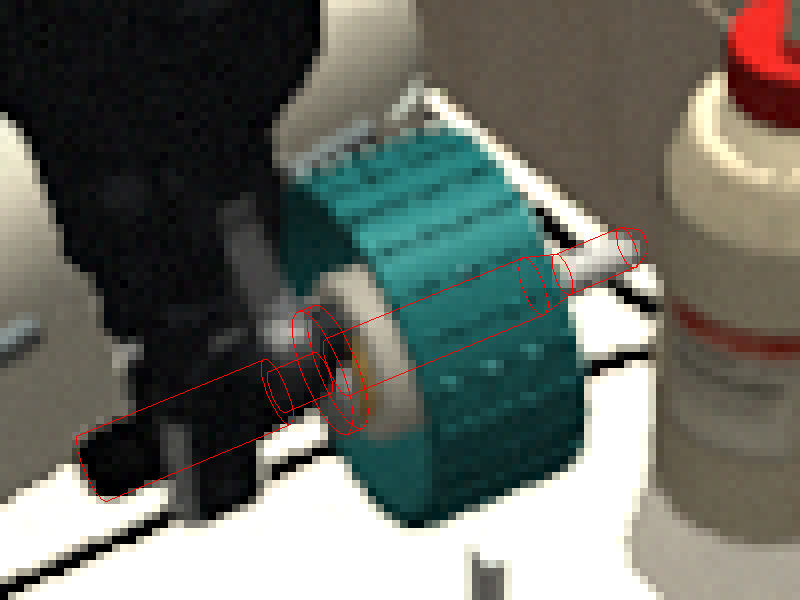

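```bash
python3 -m handwheel '[1,1.2,0.05,0,0,0,0, 1,2.4,0.05,0,0,0,0, 1,3.4,0.06,0,0,0,0, 1,3.8,0.06,0,0,0,0, 1,3.8,0.06,0,0,0,0, 1,3.4,0.05,0,0,0,0, 1,2.6,0.05,0,0,0,0, 1,1.68,0.03,0,0,0,0,1,0,0,0,-0.2,0,-0.86,1,0,0,0,-0.2,0,-0.86,1,0,0,0,0,0,0]'; python3 - <<'E'
from ov import *
s=snap('side','side15');t=snap('top','top15')
plan([.5957,-.2661,.10],-.10)
s=manip.sense(); g=np.array(s['position'])+[0,0,.0098]
ax=-R.from_rotvec(s['tcp_rot']).as_matrix()[:,1]; print('axle dir',ax)
b=overlay('side',cv2.imread('pics/side15.png'),g,np.arctan2(ax[1],ax[0]),(265,130,100,75),8,pitch=np.arcsin(ax[2])); cv2.imwrite('pics/z15b.png',b)
cv2.imwrite('pics/z15t.png',cv2.resize(t[120:240,210:370],(800,600),interpolation=2))
E
```

```text
t: 26.98
position: [0.5967, -0.2643, 0.1608]
tcp_rot: [-2.108, 2.324, -0.005]
wrist_force: [0.1, 0.5, -3.6]
finger_gap: 0.0127
t 27.075 p [ 0.5965 -0.265   0.161 ] rv [-2.1071  2.325  -0.0059] f [ 0.37  0.23 -4.16] m [ 0.04  0.22 -0.06] gap 0.013
shift cm [0.12 0.1  6.1 ]
turn deg [-0.31  0.02  0.1 ] shift after turn cm [0.12 0.07 6.1 ]
axle dir [ 0.99516496 -0.09807121  0.00536043]
```

View pics/z15b.png

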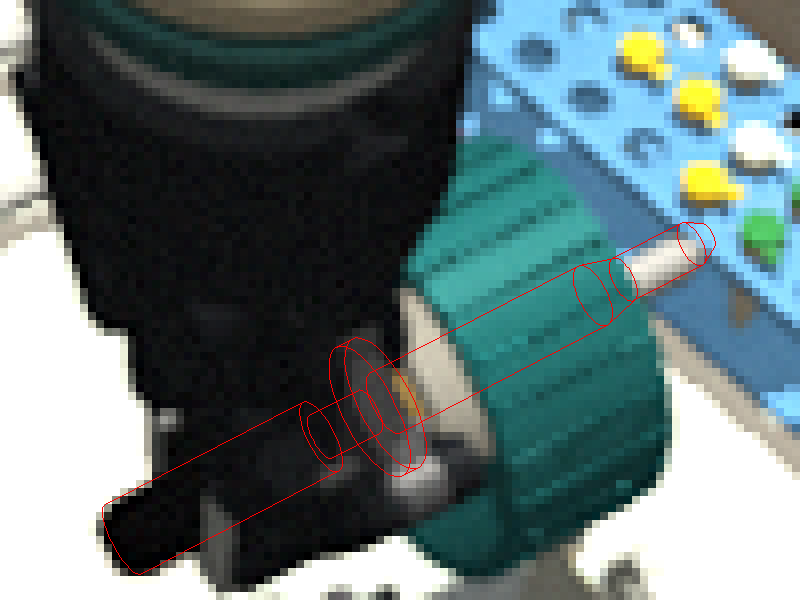

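View pics/z15t.png

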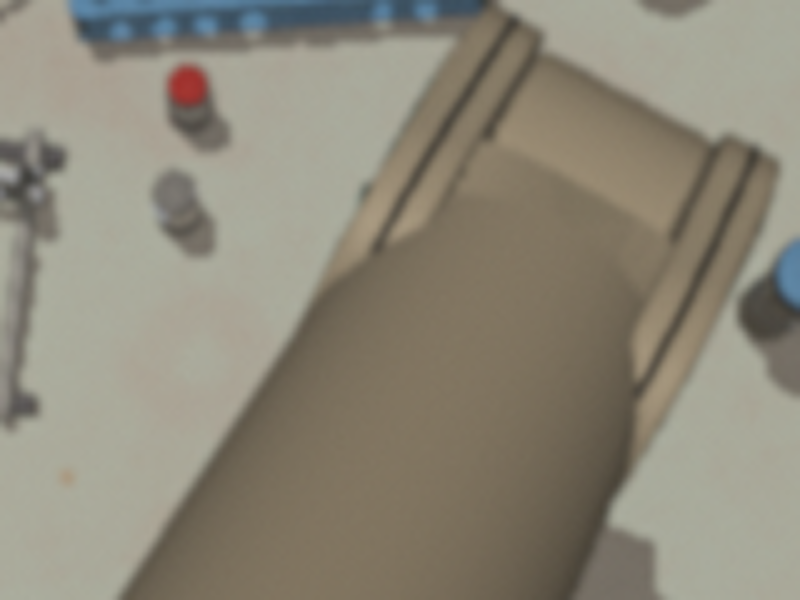

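```bash
python3 -m handwheel '[1,0.12,0.1,0,0.5,0,0.1, 1,0,0,1.5,0,0,0, 1,0,0,2.5,0,0,0, 1,0,0,2.2,0,0,0,1,0,0,0,0,0,0]'; python3 - <<'E'
from ov import *
s=snap('side','side16')
plan([.5957,-.2661,.065],-.10)
s=manip.sense(); g=np.array(s['position'])+[0,0,.0098]
ax=-R.from_rotvec(s['tcp_rot']).as_matrix()[:,1]; print('axle dir',ax)
b=overlay('side',cv2.imread('pics/side16.png'),g,np.arctan2(ax[1],ax[0]),(265,150,100,75),8,pitch=np.arcsin(ax[2])); cv2.imwrite('pics/z16b.png',b)
E
```

```text
t: 27.7
position: [0.5938, -0.2665, 0.0962]
tcp_rot: [-2.101, 2.326, -0.009]
wrist_force: [-0.3, -0.6, -3.7]
finger_gap: 0.0126
t 27.75 p [ 0.5949 -0.2671  0.0978] rv [-2.0999  2.3257 -0.0131] f [ 0.59 -0.38 -2.97] m [ 0.05  0.17 -0.  ] gap 0.0127
shift cm [-0.11 -0.03  3.28]
turn deg [-0.67  0.02 -0.11] shift after turn cm [-0.11 -0.06  3.28]
axle dir [ 0.99473944 -0.10176947  0.01167979]
```

View pics/z16b.png

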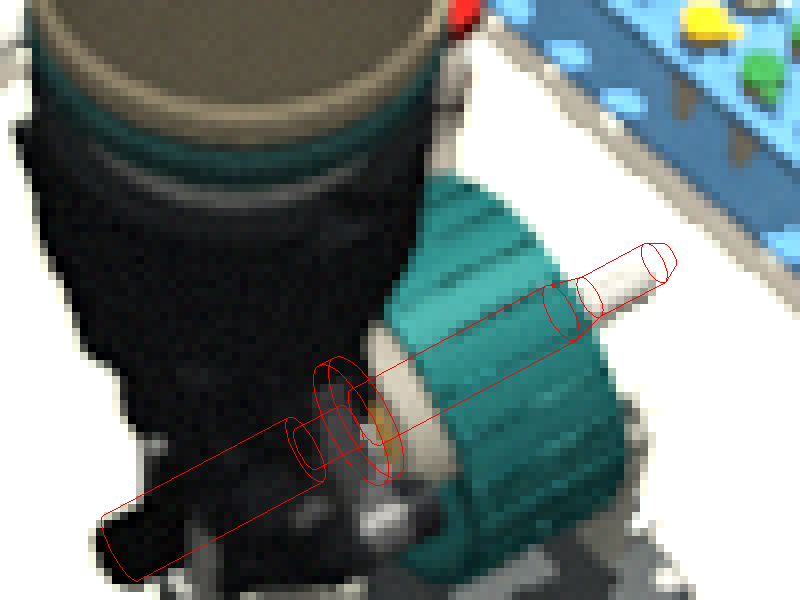

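```bash
python3 -m handwheel '[1,-0.05,-0.1,0,0,0,0, 1,0,0,1,0,0,0, 1,0,0,1,0,0,0,1,0,0,0,0,0,0,1,0,0,0,0,0,0]'; python3 - <<'E'
from ov import *
s=snap('side','side17')
plan([.5964,-.2661,.0522],-.10)
cv2.imwrite('pics/z17.png',cv2.resize(s[150:245,255:380],(780,593),interpolation=2))
E
```

```text
t: 28.38
position: [0.5971, -0.2671, 0.0789]
tcp_rot: [-2.099, 2.325, -0.016]
wrist_force: [0.3, -0.1, -3.7]
finger_gap: 0.0129
t 28.425 p [ 0.5973 -0.2672  0.0791] rv [-2.0992  2.3247 -0.0172] f [ 0.23  0.26 -3.09] m [-0.01  0.21 -0.02] gap 0.0127
shift cm [-0.11  0.14  2.69]
turn deg [-0.82 -0.03 -0.11] shift after turn cm [-0.1   0.1   2.69]
```

View pics/z17.png

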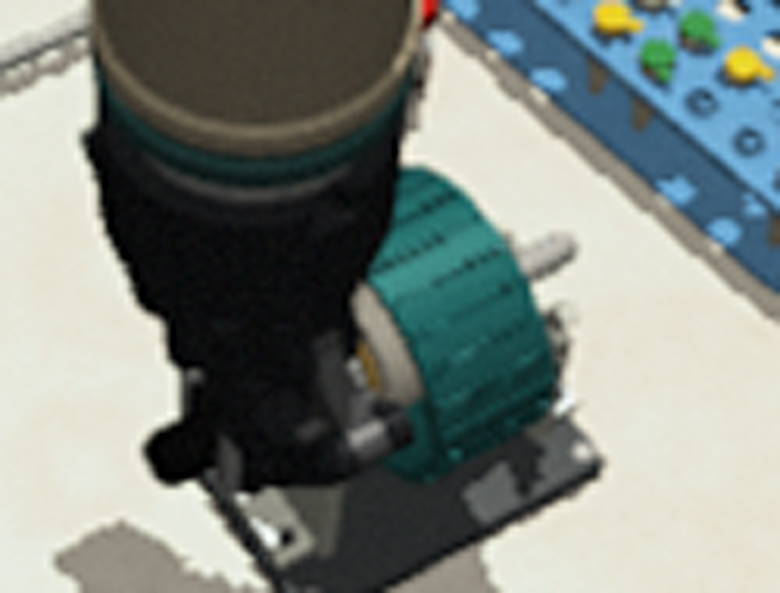

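```bash
python3 -m handwheel '[1,-0.1,0.05,0.4,0,0,0, 1,0,0.05,0.4,0,0,0, 1,0,0,0.4,0,0,0,1,0,0,0.4,0,0,0,1,0,0,0,0,0,0]';  python3 -c "
from h import *
plan([.5964,-.2661,.0522],-.10)"; python3 -m handwheel '[1,0,0,0.2,0,0,0, 1,0,0,0.2,0,0,0, 1,0,0,0.2,0,0,0]'; python3 -c "
from h import *
plan([.5964,-.2661,.0522],-.10)"
```

```text
t: 29.05
position: [0.5961, -0.2659, 0.0625]
tcp_rot: [-2.1, 2.325, -0.015]
wrist_force: [-0.1, 0.1, -3.4]
finger_gap: 0.0132
t 29.05 p [ 0.5961 -0.2659  0.0625] rv [-2.0996  2.3249 -0.0153] f [-0.11  0.13 -3.39] m [0.05 0.26 0.01] gap 0.0132
shift cm [ 0.02 -0.02  1.03]
turn deg [-0.75  0.   -0.1 ] shift after turn cm [ 0.02 -0.03  1.03]
t: 29.42
position: [0.5966, -0.266, 0.0569]
tcp_rot: [-2.099, 2.325, -0.017]
wrist_force: [-0.5, 0.0, -2.6]
finger_gap: 0.0129
t 29.425 p [ 0.5966 -0.266   0.0569] rv [-2.0994  2.3246 -0.0167] f [-0.54  0.04 -2.63] m [ 0.05  0.21 -0.03] gap 0.0129
shift cm [0.01 0.02 0.47]
turn deg [-0.81 -0.01 -0.1 ] shift after turn cm [0.01 0.02 0.47]
```

```bash
for i in 1 2 3; do python3 -m handwheel '[1,0,0,0.1,0,0,0, 1,0,0,0.05,0,0,0]'|grep -E 'posi|force'; done; python3 - <<'E'
from ov import *
s=snap('side','side18'); st()
cv2.imwrite('pics/z18.png',cv2.resize(s[150:245,255:380],(780,593),interpolation=2))
E
```

```text
position: [0.5965, -0.266, 0.0554]
wrist_force: [0.1, 0.6, -3.7]
position: [0.5965, -0.266, 0.0539]
wrist_force: [-0.1, -0.1, -3.4]
position: [0.5966, -0.266, 0.0525]
wrist_force: [-1.2, 1.1, -1.2]
t 30.225 p [ 0.5966 -0.266   0.0526] rv [-2.0993  2.3246 -0.0166] f [-0.8   0.38 -1.9 ] m [0.13 0.26 0.03] gap 0.0126
```

View pics/z18.png

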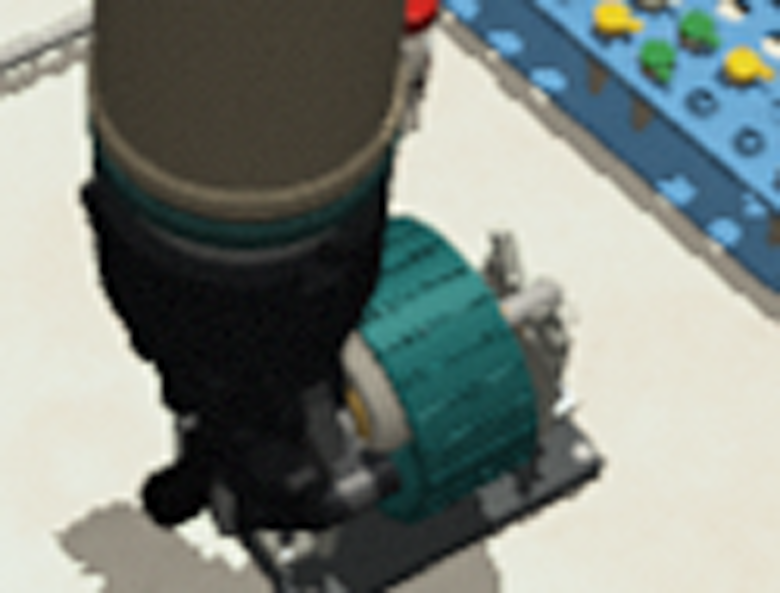

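```bash
for i in 1 2 3; do python3 -m handwheel '[1,0,0,0.05,0,0,0, 1,0,0,0,-0.1,0,0]'|grep -E 'posi|force'; done; python3 -c "
from h import *
st()"
```

```text
position: [0.5966, -0.2661, 0.0524]
wrist_force: [-1.5, 0.6, 1.4]
position: [0.5966, -0.2661, 0.0521]
wrist_force: [-2.9, 0.8, 5.4]
position: [0.5966, -0.2661, 0.0519]
wrist_force: [-3.3, 1.6, 7.1]
t 30.975 p [ 0.5966 -0.2661  0.0519] rv [-2.1014  2.3273 -0.0106] f [-3.26  1.6   7.12] m [0.33 0.66 0.  ] gap 0.0127
```

```bash
python3 -m handwheel '[1,0,0,-0.08,-0.1,0,0, 1,0,0,0,0,0,0,1,0,0,0,0,0,0]' 20;  python3 -m handwheel '[1.6,0,0,0,0,0,0, 1.8,0,0,0,0,0,0,2,0,0,0,0,0,0,2.4,0,0,0,0,0,0]'; python3 - <<'E'
from ov import *
s=snap('side','side19'); st()
cv2.imwrite('pics/z19.png',cv2.resize(s[150:245,255:380],(780,593),interpolation=2))
E
```

```text
t: 31.35
position: [0.5966, -0.2661, 0.0522]
tcp_rot: [-2.102, 2.328, -0.009]
wrist_force: [-3.1, 1.0, 6.0]
finger_gap: 0.0125
t: 31.85
position: [0.5968, -0.2661, 0.0516]
tcp_rot: [-2.102, 2.328, -0.009]
wrist_force: [-0.1, -0.0, -1.1]
finger_gap: 0.0237
t 31.9 p [ 0.5967 -0.266   0.0516] rv [-2.1025  2.3281 -0.0086] f [-0.79  1.    0.61] m [-0.01  0.02  0.02] gap 0.0242
```

View pics/z19.png

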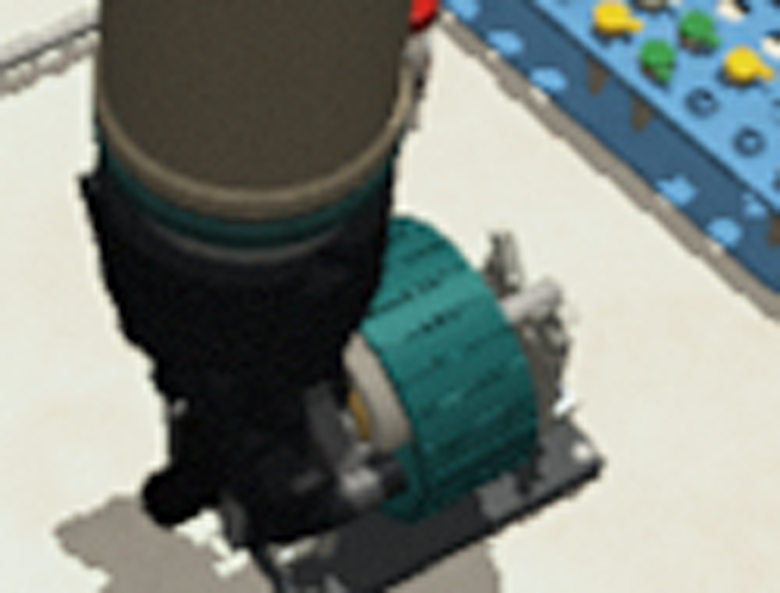

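```bash
python3 -m handwheel '[3.2,0,0,0,0,0,0, 4.2,0,0,0,0,0,0, 5,0,0,0,0,0,0, 5,0,0,-0.5,0,0,0, 5,0,0,-1.5,0,0,0, 5,0,0,-3,0,0,0, 5,0,0.5,-4,0,0,0, 5,0,2,-4,0,0,0, 5,0,4,-2,0,0,0, 5,0,5,0,0,0,0, 5,0,5,0,0,0,0, 5,0,0,0,0,0,0]'; python3 -m handwheel '[5,-5,0,0,0,0,0,5,-5,0,0,0,0,0,5,-5,0,0,0,0,0,5,-5,0,0,0,0,0,5,0,0,0,0,0,0]'; python3 - <<'E'
from ov import *
s=snap('side','side20'); t=snap('top','top20'); st()
a=cv2.convertScaleAbs(cv2.resize(t[125:230,235:345],(629,600),interpolation=2),alpha=1.3); cv2.imwrite('pics/z20t.png',a)
cv2.imwrite('pics/z20.png',cv2.resize(s[150:245,255:380],(780,593),interpolation=2))
E
```

```text
t: 33.4
position: [0.4272, -0.2489, 0.2018]
tcp_rot: [-2.099, 2.333, -0.005]
wrist_force: [1.2, -0.2, 1.0]
finger_gap: 0.0498
t: 34.02
position: [0.4536, -0.0454, 0.2013]
tcp_rot: [-2.111, 2.317, -0.009]
wrist_force: [-0.5, -0.5, 0.0]
finger_gap: 0.0497
t 34.125 p [ 0.4529 -0.0498  0.2012] rv [-2.1038  2.3254 -0.0108] f [ 0.63  0.17 -0.5 ] m [-0.07  0.02 -0.02] gap 0.0498
```

View pics/z20t.png

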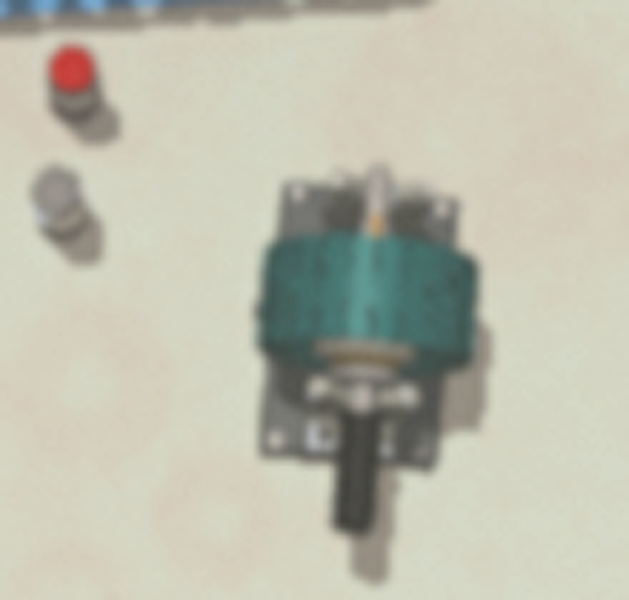

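View pics/z20.png

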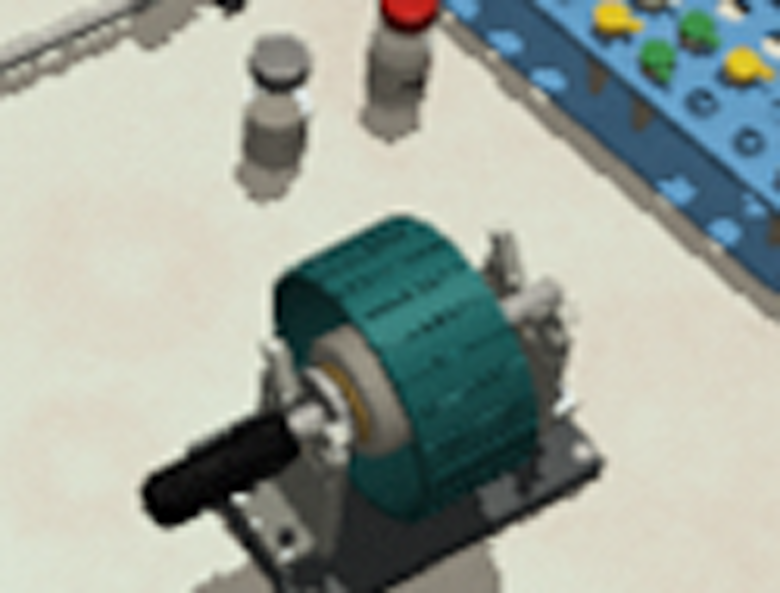

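View pics/side20.png

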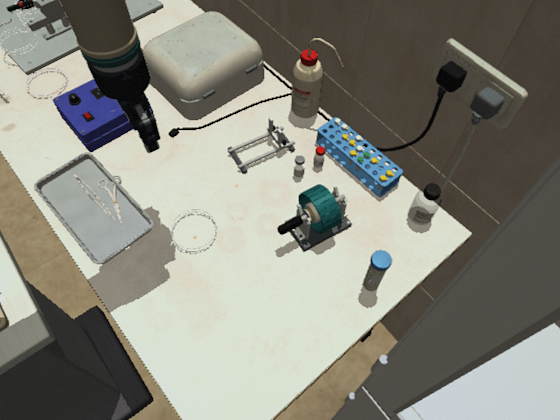

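```bash
python3 - <<'E'
from ov import *
s=cv2.imread('pics/side20.png'); t=cv2.imread('pics/top20.png')
a=overlay('side',s,np.array([.5963,-.266,.062]),-.10,(270,175,85,75),8)
a0=overlay('side',cv2.imread('pics/side0.png'),np.array([.5963,-.266,.062]),-.10,(270,175,85,75),8)
cv2.imwrite('pics/z21.png',cv2.resize(np.hstack([a[:,:],a0]),(800,353)))
d0=cv2.imread('pics/side0.png');
for n,(x,y,w,h) in dict(vials=(285,140,50,50),tube=(355,245,45,55),dish=(165,205,58,55)).items(): print(n,cv2.absdiff(s[y:y+h,x:x+w],d0[y:y+h,x:x+w]).mean().round(2))
E
```

```text
vials 11.1
tube 8.08
dish 13.55
```

View pics/z21.png

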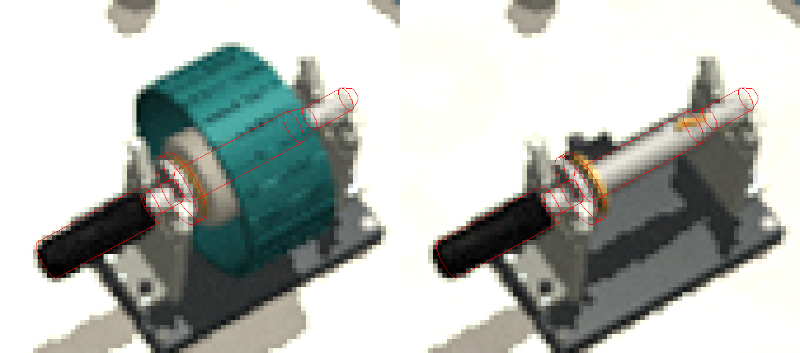

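```bash
python3 -c "
from h import *
print(manip.job_done()); st()"
```

```text
the job is handed in; nothing more can be done
None
the job is handed in; nothing more can be done
```

The job is handed in at about 34 s. The wheel is on the axle, the axle lies in both slots of the stand, and the gripper is well clear.

**What I did:** I lifted the axle by its handle and pushed it through the bore. The wheel slid along the bars until it met the back stop. At the stop the keeper jammed at about 10.5 N. I corrected the axle's height and tilt slightly, and it then went in at 3–4 N. I kept pushing until the washer was solid, lifted the wheel out on the axle, laid it in the stand and let go. The highest axial push I read was about 13 N, sampled at the end of each move.

**Checks that the keeper holds:**
- **Backing off:** I drew the axle back and pushed again. The wheel met the stop about 1.6 mm before the washer's solid point. If the keeper had not snapped out, the contact should have come about 2.5 mm or more before it.
- **Pictures:** Behind the hub, the top camera showed the brass keeper before the lift, after it and in the stand. At this resolution they do not show how far it stands out.

**Final pictures:** The axle lies level at the same place in the slots as at the start, to about 1 mm. By eye, the vials, tube and dish are where they were. My pixel comparison did not settle this: every patch differed a little (8–14 grey levels), which I put down to lighting. I saw no contact between gripper and wheel.

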